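# Get the hemmed-in jar of standard onto the balance

### The arm

A 7-joint arm with a two-finger parallel gripper is mounted at the origin on the work surface. World frame = base frame: x ahead of the robot, y to its left, z up, the work surface at z = 0. Lengths are in m, angles in rad, forces in N, time in s.
With the tool pointing down it reaches from about 0.425 to 0.875 m from the base axis. Payload 4.7 kg.
Tool frame: the origin (TCP) lies at the very end of the fingers, on their centre line; the grasp point (between the pads) lies 19 mm behind it (ctrl.grasp_offset is the distance from the TCP to the grasp point, in m); z points along the fingers, y is the direction in which the jaws open and shut (so a half turn about z gives the same grasp; the last joint's range is limited). The gripper opens to 87 mm and grips with 3 to 60 N. Pads are 19 mm wide; open, the fingers measure 117 mm over their backs; the gripper's body (75 mm by 190 mm) begins 51 mm behind the grasp point.
Start: joints at [1.184, 0.321, -0.07, 1.45, 0.023, 1.371, -0.057], TCP at [0.254, -0.599, 0.223] pointing down, gripper open.
Joint ranges: [-2.86, 2.86], [-0.3, 2.09], [-1.38, 1.24], [0.06, 2.45], [-1.56, 4.7], [0.09, 2.05], [-2.69, 2.69]. Speed limits (rad/s): [2.57, 2.57, 3.14, 3.14, 3.14, 3.14, 3.14].

### API

Orientations are given as a rotation vector (axis times angle).
In Python, from bench import ctrl gives the robot as it stands.
- The arm moves only by the shell command python3 -m creep 'ROWS' [FORCE]. ROWS is JSON, a list that holds one entry, the list of rows, each a list of 7 numbers: the opening, from 0 (shut) to 1 (fully open), then the shift along the tool's x, y, z in mm, then the turn, a rotation vector about the tool's x, y, z in rad. In form: [[[grip, dx, dy, dz, rx, ry, rz], ...]]. A call has 1 to 5 rows; each row is the pose to reach, as a shift and turn from the pose commanded when the call began, along the tool's axes at that moment; what a row does not reach only later rows make up. A row lasts 1/10 s, in which the tool goes at most 50 mm and 8.59 degrees, less where a joint would pass 70% of its speed; a pose out of reach is approached as far as the arm can. A call with a gripper value outside its range is refused whole. The fingers move at their own pace and stop on an object; FORCE is the grip in N (left out, the last holds). Time passes only in rows, so rows that repeat a pose let the fingers close. It gives the time, the measured TCP pose, the force and the opening at its end, in the units of the state.
- ctrl.get_state(): the state, without advancing time (a new reading comes with each control period).
- ctrl.get_image(name): name is "side" or "top" or "wrist"; returns the picture (384x512x3 uint8, red, green, blue); there is no depth.
- ctrl.camera_params(name): a dict with "K" (3x3 intrinsics, pixels), "pose" (4x4, takes a point from camera to world coordinates). Camera axes: x right, y down, z forward; pixel columns grow to the right and rows downward; lengths in m; the calibration is good to about 2 mm. A picture is of the moment at which its call begins: read the wrist's pose just before it. camera_params takes no time and is no camera call; for the wrist camera it gives the pose at the moment of the call.
- ctrl.close_job(): hands the job in, once; it reports no verdict.
The state is a dict: "time": time; "joint_positions": joint angles; "qd": joint speeds; "joint_torque": joint torques, N m; "position": TCP position; "tool_rot": TCP orientation; "ft_force": force on the tool from outside, world axes, zero at the start; "torque": the same for the moment, N m; "grip_width": opening from 0.0 (shut) to 1.0 (fully open).
Only numpy, scipy, OpenCV 4.12 (cv2) and the standard library are available. Lean on these libraries where they do the work, as an engineer would, in place of code of your own. Each camera call takes 0.05 s, during which the arm holds its last target. There are 200 camera calls.

### The job

The small white jar of standard has to be weighed, but three taller bottles hem it in where it stands in the grey storage tray. Stand those three bottles in the empty metal tray, then set the jar in the middle of the balance pan, and once it is there put each bottle back upright on the very spot where it stood. Set everything down gently without dropping or tipping it, and leave the small beaker and the dropper bottle in the storage tray alone.

Things in the scene. Friction and masses are not known exactly. Their poses are not given: they have to be found in the camera images.
- tall_bottle: Tall round white plastic bottle, straight sides, 60 mm in diameter to 92 mm up, sloping shoulder, narrow ribbed white screw cap 32 mm in diameter from 115 to 138 mm up (its top), tight enough to lift the bottle by. About 0.25 kg. Origin: centre of the underside, z up its axis. One of the three bottles round the jar; which one stands in front of it, left or right of it varies.
- square_bottle: White plastic bottle of square section, 52 x 52 mm (sides along its x and y) to 84 mm up, short sloping shoulder, wide ribbed white screw cap 42 mm in diameter from 96 to 118 mm up (its top), tight. About 0.20 kg. Origin: centre of the underside, z up its axis. One of the three bottles round the jar.
- amber_bottle: Round brown-glass bottle 62 mm in diameter to 70 mm up, rounded shoulder, black ribbed screw cap 35 mm in diameter from 104 to 126 mm up (its top), tight. About 0.28 kg. Origin: centre of the underside, z up its axis. One of the three bottles round the jar.
- jar: Short wide white plastic jar, 54 mm in diameter, 52 mm high, its ribbed white lid 53 mm in diameter from 36 mm up to the top. About 0.11 kg. Origin: centre of the underside, z up its axis. It stands in the storage tray with one bottle in front of it and one to either side, about 10 mm off; these bottles are in the gripper's way until they are cleared.
- store: Grey plastic storage tray, fixed to the bench, 190 mm (its x, away from the robot) by 250 mm (its y), rim 22 mm high, walls and floor 4 mm. Holds the three bottles, the jar, the beaker and the dropper bottle. Origin: centre of its underside, on the bench.
- park: Shallow bare metal tray, empty, fixed to the bench, 190 mm (its x) by 270 mm (its y), rim 16 mm high (19 mm with its rolled edge), walls and floor 3 mm. The side area for the bottles: three of them stand in a row along its y. Origin: centre of its underside, on the bench.
- balance: White laboratory balance, fixed, 190 mm wide (its y), from 140 mm in front of (its -x, the sloping display side) to 95 mm behind the pan's centre, body 54 mm high. Round steel pan 130 mm in diameter, its top 72 mm above the bench. Origin: on the bench, straight below the centre of the pan, z up.
- beaker: Small empty glass beaker, 44 mm in diameter, 55 mm high, loose, in a front corner of the storage tray. Origin: centre of the underside. To be left alone.
- dropper: Small brown dropper bottle with black rubber bulb, 30 mm in diameter, 75 mm high, loose, in the other front corner of the storage tray. Origin: centre of the underside. To be left alone.
There are look-alikes about, which are no part of the job. What is shaped like the tall_bottle but pink or turquoise is not meant.

How it is judged:
By the outcome, as a careful person would: the job done as asked, in the order asked, and still so for the second after the job is handed in, with the robot touching nothing.
It also fails if it takes over 141 s, if anything falls off the work surface, if the arm or the gripper's body presses on something with over 40 N, if the wrist force passes 120 N, or if a joint passes its speed limit or range.

## Working session

There is one attempt and no reset: what is moved stays moved. The work goes in short steps, Python scripts to look and compute and a shell command to move; the robot and the scene stay as the last step left them, time stands still between calls to the robot, and variables do not carry over. Pictures are saved under pics/ and viewed, about 12 in all and at most 16, crops included, and the job is handed in when it is done.

```bash
ls; mkdir -p pics; python3 - <<'E'
from bench import ctrl
import cv2,numpy as np
np.set_printoptions(precision=4,suppress=True)
print(ctrl.get_state(), ctrl.grasp_offset)
ims=[]
for n in ["top","side"]:
    p=ctrl.camera_params(n);print(n,p["K"],p["pose"])
    im=ctrl.get_image(n)[:,:,::-1];cv2.imwrite(f"pics/{n}0.png",im)
p=ctrl.camera_params("wrist");print(p["K"],p["pose"])
E
```

```text
pics
{'time': 0.0, 'joint_positions': array([ 1.1841,  0.3218, -0.0701,  1.4517,  0.0226,  1.3708, -0.0569]), 'qd': array([-0.0014, -0.0007,  0.0005, -0.0011,  0.0003, -0.0005, -0.001 ]), 'joint_torque': array([ -0.0013, -49.1291,  -0.4047, -31.2529,  -0.0639,   0.0437,
         0.0002]), 'position': array([ 0.2533, -0.598 ,  0.2215]), 'tool_rot': array([-3.0769, -0.6251,  0.0008]), 'ft_force': array([-0.514 , -0.0017, -0.0735]), 'torque': array([-0.0194, -0.0232,  0.0538]), 'grip_width': 1.0031778482937286} 0.0187
top [[389.2009   0.     250.1473]
 [  0.     389.2009 182.6425]
 [  0.       0.       1.    ]] [[ 0.0063 -0.9912  0.1324  0.4346]
 [-0.9995 -0.0103 -0.0296  0.0193]
 [ 0.0307 -0.1322 -0.9908  1.0606]
 [ 0.      0.      0.      1.    ]]
side [[397.2983   0.     255.142 ]
 [  0.     397.2983 189.8732]
 [  0.       0.       1.    ]] [[-0.8077 -0.3613  0.466   0.0652]
 [-0.5896  0.5    -0.6343  0.687 ]
 [-0.0039 -0.7871 -0.6168  0.7097]
 [ 0.      0.      0.      1.    ]]
[[277.0578   0.     258.0669]
 [  0.     277.0578 190.3994]
 [  0.       0.       1.    ]] [[ 0.3916 -0.8825 -0.2605  0.3249]
 [-0.9201 -0.3761 -0.1091 -0.5693]
 [-0.0017  0.2824 -0.9593  0.383 ]
 [ 0.      0.      0.      1.    ]]
```

View pics/top0.png

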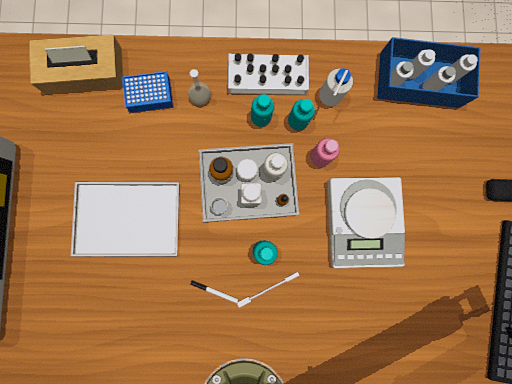

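View pics/side0.png

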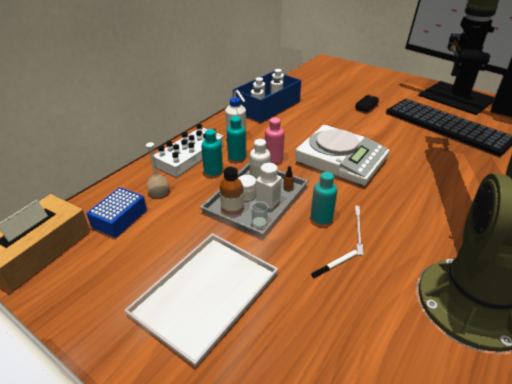

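The top view shows the storage tray at about (250,182). In it are the amber bottle (221,168) on the left, the jar (247,170) in the middle, a round white bottle (275,165) on the right and a square bottle (251,192) in front. The beaker is at (219,206) and the dropper at (282,200). The empty metal tray is at (126,219) and the pan at (369,212). The look-alikes are turquoise at (262,108), (301,113) and (264,252), and pink at (324,151). The only tall_bottle shape that is white is the one at (275,165), so I'll confirm it in an enlarged crop.

```bash
cat > h.py <<'E'
from bench import ctrl
import cv2,numpy as np
from scipy.spatial.transform import Rotation as R
np.set_printoptions(precision=4,suppress=True)
def cast(n,u,v,z,p=None):
    p=p or ctrl.camera_params(n);d=p["pose"][:3,:3]@np.linalg.solve(p["K"],[u,v,1.]);o=p["pose"][:3,3]
    return o+d*(z-o[2])/d[2]
def proj(n,X,p=None):
    p=p or ctrl.camera_params(n);c=p["pose"][:3,:3].T@(np.array(X)-p["pose"][:3,3]);q=p["K"]@c;return q[:2]/q[2]
def goto(xyz,yaw):
    "shift (mm) and turn in tool axes from the measured pose to a tool-down pose with x axis at yaw"
    s=ctrl.get_state();r=R.from_rotvec(s["tool_rot"])
    t=R.from_matrix(np.array([[np.cos(yaw),np.sin(yaw),0],[np.sin(yaw),-np.cos(yaw),0],[0,0,-1.]]))
    return (r.inv().apply(np.array(xyz)-s["position"])*1000).round(1),(r.inv()*t).as_rotvec().round(4)
E
python3 - <<'E'
from h import *
for k,(u,v,z) in dict(amber=(220,165,.13),tall=(275.5,161,.142),sq=(251,186,.122),jar=(247,168,.056),beaker=(219,206,.05),dropper=(282,200,.075),pan=(369,212,.072)).items(): print(k,cast("top",u,v,z))
for c in [(199,150),(294,144),(299,215),(204,221)]: print("store",cast("top",*c,.022))
for c in [(76,183),(179,183),(177,256),(72,255)]: print("park",cast("top",*c,.019))
t=cv2.imread("pics/top0.png")[135:230,190:310];s=cv2.imread("pics/side0.png")[130:240,195:315]
cv2.imwrite("pics/crop0.png",np.vstack([cv2.resize(t,(600,475//2*1),interpolation=2)[:0],cv2.resize(t,None,fx=5,fy=5,interpolation=2)]))
E
```

```text
amber [0.6013 0.0648 0.13  ]
tall [ 0.6105 -0.0688  0.142 ]
sq [ 0.5518 -0.0109  0.122 ]
jar [ 0.6074 -0.0022  0.056 ]
beaker [0.5077 0.0695 0.05  ]
dropper [ 0.5226 -0.0916  0.075 ]
pan [ 0.494  -0.3154  0.072 ]
store [0.6613 0.1276 0.022 ]
store [ 0.6814 -0.1312  0.022 ]
store [ 0.4875 -0.143   0.022 ]
store [0.4696 0.1099 0.022 ]
park [0.568  0.4523 0.019 ]
park [0.5709 0.1793 0.019 ]
park [0.3779 0.1787 0.019 ]
park [0.3792 0.4504 0.019 ]
```

View pics/crop0.png

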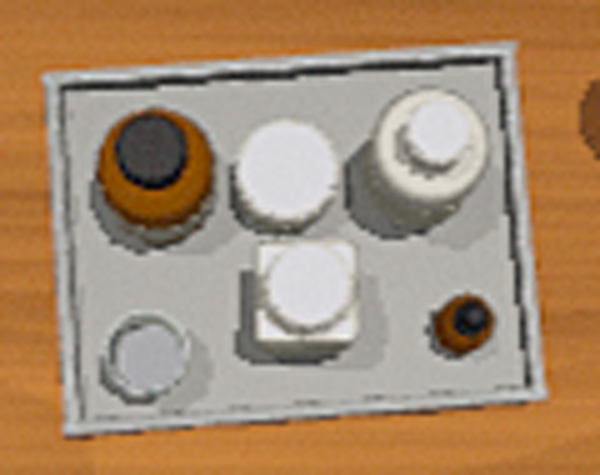

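The crop confirms it: the white round-shouldered bottle with a narrow cap at full-image (277,161) is the tall_bottle. The square bottle's cap is at (252,192), the amber's at (220,165) and the jar lid at (247,169). Next I move over the store for a wrist view.

```bash
python3 - <<'E'
from h import *
print(goto((.57,-.005,.33),.07))
E
```

```text
(array([ 522.9, -422.7, -107.7]), array([-0.0016,  0.0004,  0.3308]))
```

```bash
python3 -m creep '[[[1,38,-31,-8,0,0,0],[1,76,-62,-16,0,0,0],[1,114,-93,-24,0,0,0],[1,152,-124,-32,0,0,0],[1,190,-155,-40,0,0,0]]]'; python3 -m creep '[[[1,38,-31,-8,0,0,0],[1,76,-62,-16,0,0,0],[1,114,-93,-24,0,0,0],[1,152,-124,-32,0,0,0],[1,190,-155,-40,0,0,0]]]';python3 -m creep '[[[1,36,-28,-7,0,0,0.1],[1,72,-56,-14,0,0,0.2],[1,108,-85,-21,0,0,0.3],[1,143,-113,-28,0,0,0.33],[1,143,-113,-28,0,0,0.33]]]'; python3 - <<'E'
from h import *
print(goto((.57,-.005,.33),.07))
import pickle
p=ctrl.camera_params("wrist");im=ctrl.get_image("wrist")[:,:,::-1];cv2.imwrite("pics/w1.png",im)
pickle.dump(p,open("pics/w1.pkl","wb"))
cv2.imwrite("pics/top1.png",ctrl.get_image("top")[:,:,::-1])
E
```

```text
time: 0.6
position: [0.3685, -0.3796, 0.2625]
tool_rot: [-3.079, -0.625, 0.001]
ft_force: [0.4, 0.0, 0.1]
grip_width: 0.998
time: 1.1
position: [0.4828, -0.1629, 0.3027]
tool_rot: [3.078, 0.625, -0.0]
ft_force: [1.4, -0.6, 1.0]
grip_width: 1.002
time: 1.6
position: [0.5715, 0.0034, 0.3309]
tool_rot: [-3.134, -0.128, -0.002]
ft_force: [-0.3, 0.4, 0.0]
grip_width: 1.0
(array([-2.2,  8.2,  0.8]), array([-0.0049, -0.0018,  0.0118]))
```

View pics/w1.png

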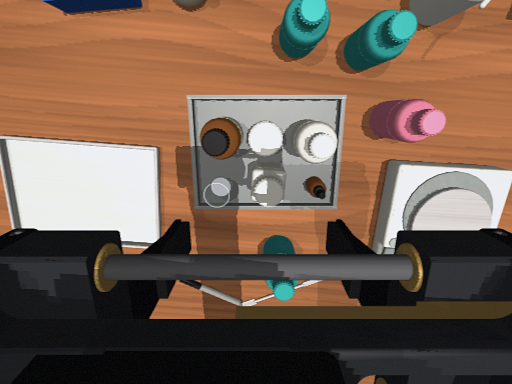

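The wrist view shows the tray with the amber cap (215,142), jar lid (265,136), tall cap (317,143), square cap (265,188), beaker (217,192) and dropper (316,186). The pan is at (450,205). I'll move lower and take a sharper measurement.

```bash
python3 -m creep '[[[1,-20,2,30,0,0,0],[1,-40,4,60,0,0,0],[1,-60,6,90,0,0,0],[1,-80,8,120,0,0,0],[1,-80,8,120,0,0,0]]]'; python3 - <<'E'
from h import *
import pickle
print(ctrl.get_state()["position"])
p=ctrl.camera_params("wrist");im=ctrl.get_image("wrist")[:,:,::-1];cv2.imwrite("pics/w2.png",im)
pickle.dump(p,open("pics/w2.pkl","wb"))
c=im[40:310,110:440];cv2.imwrite("pics/w2c.png",cv2.resize(c,None,fx=2.2,fy=2.2,interpolation=2))
E
```

```text
time: 2.2
position: [0.4846, -0.0215, 0.2055]
tool_rot: [3.139, 0.104, -0.017]
ft_force: [-0.3, -0.2, 0.3]
grip_width: 0.998
[ 0.4846 -0.0215  0.2055]
```

View pics/w2c.png

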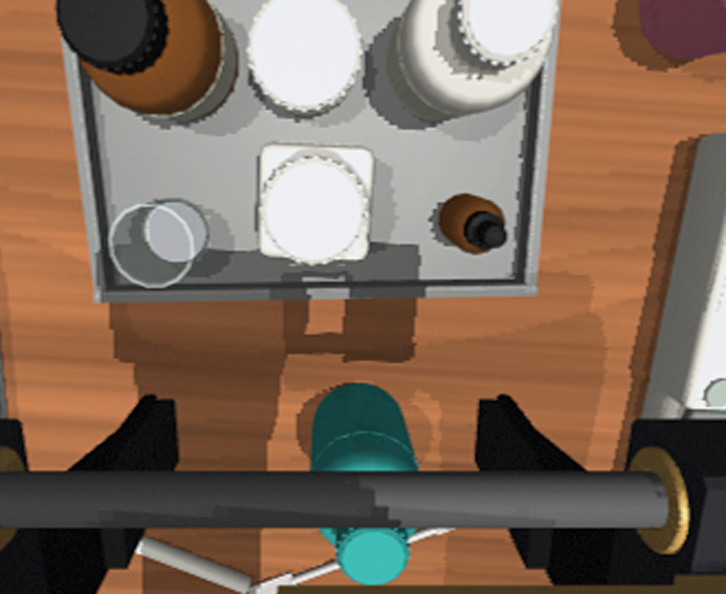

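The caps in the crop are square (313,208), jar (304,50), amber (105,28) and tall (505,18). I'll fit the bright faces in both views.

```bash
python3 - <<'E'
from h import *
import pickle
seeds=dict(sq=((252,134.5),(251.8,191.9),.122,21),jar=((248,62.7),(247,169),.056,26.5),tall=((339.5,48),(277.2,160.8),.142,16),amber=((157.7,52.7),(219.8,164.6),.130,17.5))
for src,n,p,i in [("pics/w2.png","wrist",pickle.load(open("pics/w2.pkl","rb")),0),("pics/w1.png","wrist",pickle.load(open("pics/w1.pkl","rb")),2),("pics/top0.png","top",ctrl.camera_params("top"),1)]:
    im=cv2.imread(src).astype(int)
    for k,s in seeds.items():
        z=s[2]
        c=s[i] if i<2 else dict(sq=(265,186),jar=(265,136),tall=(318,143),amber=(215,142))[k]
        m=(im.max(2)<75) if k=="amber" else (im.min(2)>222)
        if i==1 and k=="amber": m=im.max(2)<85
        X=cast(n,*c,z,p); r=np.linalg.norm(proj(n,X+[0,s[3]/1000,0],p)-proj(n,X,p))
        yy,xx=np.mgrid[:384,:512]; roi=m&(np.hypot(xx-c[0],yy-c[1])<1.25*r)
        l,lab,st,ce=cv2.connectedComponentsWithStats(roi.astype(np.uint8))
        j=1+st[1:,4].argmax(); cnt=cv2.findContours((lab==j).astype(np.uint8),0,1)[0][0]
        h=cv2.convexHull(cnt);(u,v),ax,_=cv2.fitEllipse(h)
        print(src,k,"cen",ce[j].round(1),"ell",round(u,1),round(v,1),np.round(ax,1),"r",round(r,1),cast(n,*ce[j],z,p)[:2],cast(n,u,v,z,p)[:2])
# square yaw & tray yaw & pan
p=pickle.load(open("pics/w2.pkl","rb"))
f=lambda x,y:((x+.5)/2.2-.5+110,(y+.5)/2.2-.5+40)
a,b=[cast("wrist",*f(*q),.022,p) for q in[(98,297),(535,293)]];print("tray front edge",a,b,np.arctan2(-(b-a)[0]*-1,-(b-a)[1]))
for q in[(262,147),(371,150),(370,262),(261,258)]:print("sq",cast("wrist",*f(*q),.088,p))
im=cv2.imread("pics/w1.png").astype(int)
t=cv2.imread("pics/top0.png")[170:275,320:412];cv2.imwrite("pics/pan.png",np.hstack([cv2.resize(t,None,fx=4,fy=4,interpolation=2),cv2.resize(im[150:255,370:464].astype(np.uint8),None,fx=4,fy=4,interpolation=2)]))
E
```

```text
pics/w2.png sq cen [252.9 136. ] ell 253.8 136.2 [44.5 53.3] r 24.2 [ 0.5381 -0.0147] [ 0.5381 -0.0156]
pics/w2.png jar cen [247.9  61.2] ell 248.1 60.7 [49.8 53.2] r 25.9 [ 0.6064 -0.0042] [ 0.6068 -0.0044]
pics/w2.png tall cen [341.9  43.3] ell 342.1 43.0 [38.2 43.8] r 21.8 [ 0.6111 -0.0754] [ 0.6113 -0.0756]
pics/w2.png amber cen [160.5  49.1] ell 158.9 52.1 [53. 57.] r 22.8 [0.6001 0.0603] [0.5979 0.0617]
pics/w1.png sq cen [261.6 187.9] ell 261.8 188.0 [10.  14.6] r 15.2 [ 0.5445 -0.0041] [ 0.5444 -0.0044]
pics/w1.png jar cen [264.9 136.8] ell 265.2 137.8 [30.5 32.8] r 17.1 [ 0.6085 -0.0041] [ 0.607  -0.0048]
pics/w1.png tall cen [321.  142.6] ell 318.6 142.2 [29.2 32. ] r 12.7 [ 0.6152 -0.0726] [ 0.6154 -0.0695]
pics/w1.png amber cen [215.2 141.9] ell 215.2 141.9 [27.5 28.3] r 13.5 [0.6035 0.0615] [0.6034 0.0616]Traceback (most recent call last):
  File "<stdin>", line 14, in <module>
ValueError: attempt to get argmax of an empty sequence
```

```bash
python3 - <<'E'
from h import *
import pickle
for k,q,z in [("sq",(252,192),.122),("jar",(247.2,169),.056),("tall",(277.2,160.8),.142),("amber",(219.8,164.6),.13)]: print(k,cast("top",*q,z)[:2])
p=pickle.load(open("pics/w2.pkl","rb"))
f=lambda x,y:((x+.5)/2.2-.5+110,(y+.5)/2.2-.5+40)
a,b=[cast("wrist",*f(*q),.022,p) for q in[(98,297),(535,293)]];print("tray front edge",a,b,(b-a)[0]/-(b-a)[1])
for q in[(262,147),(371,150),(370,262),(261,258)]:print("sq",cast("wrist",*f(*q),.088,p))
im=cv2.imread("pics/w1.png")
t=cv2.imread("pics/top0.png")[170:275,320:412];cv2.imwrite("pics/pan.png",np.hstack([cv2.resize(t,None,fx=4,fy=4,interpolation=2),cv2.resize(im[150:255,370:464],None,fx=4,fy=4,interpolation=2)]))
E
```

```text
sq [ 0.5372 -0.0134]
jar [ 0.6048 -0.0028]
tall [ 0.6111 -0.0729]
amber [0.6023 0.0653]
tray front edge [0.4704 0.1089 0.022 ] [ 0.49   -0.1438  0.022 ] 0.0773476309563375
sq [0.5609 0.0104 0.088 ]
sq [ 0.5629 -0.0372  0.088 ]
sq [ 0.5135 -0.0411  0.088 ]
sq [0.512  0.0091 0.088 ]
```

View pics/pan.png

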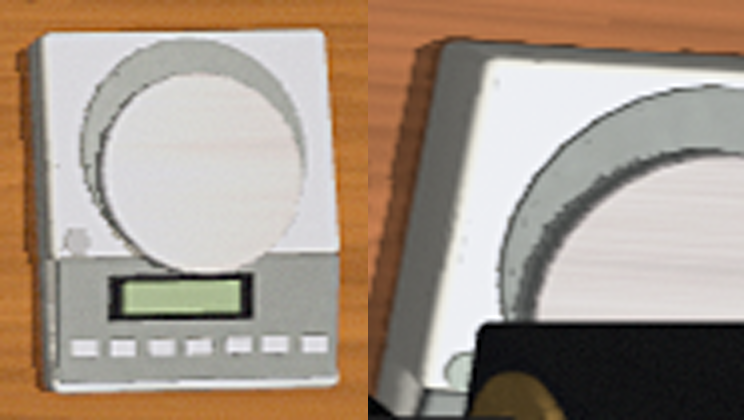

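```bash
cat >> h.py <<'E'
def mean(n=5):
    P=[];T=[]
    for i in range(n):
        s=ctrl.get_state();P.append(s["position"]);T.append(R.from_rotvec(s["tool_rot"]));ctrl.get_image("top")
    return np.array(P),R.concatenate(T)
def goto(xyz,yaw,n=5):
    P,T=mean(n);r=T.mean();p=P.mean(0)
    t=R.from_matrix(np.array([[np.cos(yaw),np.sin(yaw),0],[np.sin(yaw),-np.cos(yaw),0],[0,0,-1.]]))
    x=r.as_matrix()[:,0]
    print("at",p,"sd",P.std(0),"yaw",np.arctan2(x[1],x[0]).round(4),"tilt",r.as_matrix()[:2,2])
    return (r.inv().apply(np.array(xyz)-p)*1000).round(1),(r.inv()*t).as_rotvec().round(4)
E
python3 - <<'E'
from h import *
print(cast("top",370.5,212.6,.072))
print(goto((.538,-.0142,.20),.06))
print("pads over sq at grip z",goto((.538,-.0142,.102),.06,1))
E
```

```text
[ 0.4925 -0.3192  0.072 ]
at [ 0.4914 -0.0198  0.2114] sd [0.0018 0.0007 0.0015] yaw 0.0689 tilt [ 0.0012 -0.0006]
(array([46.9, -2.3, 11.4]), array([ 0.0007, -0.0012,  0.0089]))
at [ 0.4927 -0.0187  0.2123] sd [0. 0. 0.] yaw 0.0708 tilt [0.0034 0.    ]
pads over sq at grip z (array([ 45.1,  -1.3, 110.5]), array([ 0.0002, -0.0034,  0.0108]))
```

```bash
cat >> h.py <<'E'
def d(a,b,yaw=.071):
    v=(np.array(b)-np.array(a))*1000;c,s=np.cos(yaw),np.sin(yaw)
    return np.round([v[0]*c+v[1]*s,v[0]*s-v[1]*c,-v[2]],1)
E
python3 - <<'E'
from h import *
import pickle
P=[]
for i in range(4):
    p=ctrl.camera_params("wrist");im=ctrl.get_image("wrist")[:,:,::-1];P.append(p["pose"][:3,3])
    print(p["pose"][:3,3])
cv2.imwrite("pics/w3.png",im);pickle.dump(p,open("pics/w3.pkl","wb"))
im=im.astype(int)
for k,c,z,rad in [("sq",(253,136),.122,21),("jar",(248,61),.056,26.5),("tall",(342,43),.142,16),("amber",(158,52),.13,17.5)]:
    X=cast("wrist",*c,z,p);r=np.linalg.norm(proj("wrist",X+[0,rad/1000,0],p)-proj("wrist",X,p))
    m=im.max(2)<60 if k=="amber" else im.min(2)>222
    yy,xx=np.mgrid[:384,:512]; roi=(m&(np.hypot(xx-c[0],yy-c[1])<1.5*r)).astype(np.uint8)
    l,lab,st,ce=cv2.connectedComponentsWithStats(roi);j=1+st[1:,4].argmax()
    print(k,ce[j].round(1),st[j],"r",r.round(1),cast("wrist",*ce[j],z,p)[:2])
cv2.imwrite("pics/w3c.png",cv2.resize(im[10:180,120:380].astype(np.uint8),None,fx=3,fy=3,interpolation=2))
E
```

```text
[ 0.5694 -0.0143  0.3737]
[ 0.5691 -0.0143  0.3733]
[ 0.5689 -0.0142  0.373 ]
[ 0.5687 -0.0142  0.3727]
sq [255.3 144.7] [ 233  122   46   44 1554] r 23.6 [ 0.538  -0.0139]
jar [251.2  72. ] [ 227   47   50   51 1856] r 25.4 [ 0.6058 -0.0042]
tall [342.4  57. ] [ 324   37   38   38 1112] r 21.2 [ 0.6114 -0.0754]
amber [165.4  56. ] [ 145   20   46   66 1847] r 22.2 [0.604  0.0627]
```

View pics/w3c.png

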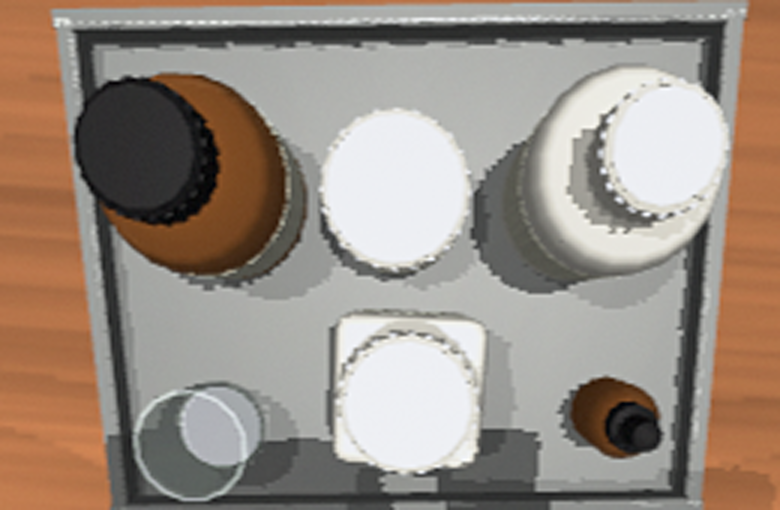

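Crop w3c shows the square cap at (407,402), tall cap (665,146), amber cap (137,147) and jar lid (396,185), all consistent with the top view to within about 2 mm. I'll grasp the square bottle first.

```bash
python3 -m creep '[[[1,25,-1,0,0,0,0],[1,47,-2,0,0,0,0],[1,47,-2,35,0,0,0],[1,47,-2,70,0,0,0],[1,47,-2,90,0,0,0]]]' 30; python3 -m creep '[[[1,0,0,10,0,0,0],[1,0,0,20,0,0,0],[1,0,0,20,0,0,0],[1,0,0,20,0,0,0],[1,0,0,20,0,0,0]]]';  python3 -m creep '[[[1,0,0,0,0,0,0],[1,0,0,0,0,0,0],[0.7,0,0,0,0,0,0],[0.6,0,0,0,0,0,0],[0.6,0,0,0,0,0,0]]]'; python3 - <<'E'
from h import *
P,T=mean(4);print(P.mean(0),ctrl.get_state()["grip_width"])
cv2.imwrite("pics/w4.png",np.hstack([cv2.resize(ctrl.get_image("wrist")[60:330,100:420,::-1],None,fx=1.4,fy=1.4),cv2.resize(ctrl.get_image("side")[130:220,200:310,::-1],None,fx=2.9,fy=4.2)]))
E
```

```text
time: 3.25
position: [0.5363, -0.0132, 0.1178]
tool_rot: [-3.139, -0.112, 0.005]
ft_force: [-0.8, -0.2, 0.8]
grip_width: 1.001
time: 3.75
position: [0.5385, -0.0133, 0.1017]
tool_rot: [3.139, 0.111, 0.003]
ft_force: [-0.5, 0.2, 0.7]
grip_width: 0.996
time: 4.25
position: [0.5376, -0.0134, 0.1006]
tool_rot: [3.139, 0.111, 0.0]
ft_force: [-0.1, 0.4, -1.2]
grip_width: 0.812
[ 0.5376 -0.0133  0.1005] 0.6467561185768201
```

View pics/w4.png

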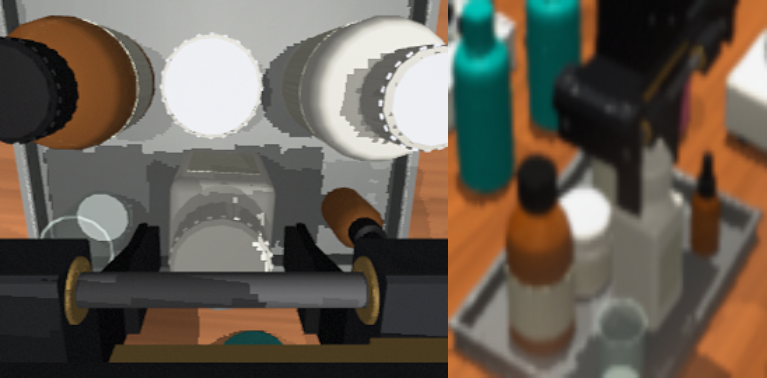

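The fingers straddle the square cap, roughly centred. Closing and lifting.

```bash
python3 -m creep '[[[0.5,0,0,0,0,0,0],[0.4,0,0,0,0,0,0],[0.3,0,0,0,0,0,0],[0.3,0,0,0,0,0,0],[0.3,0,0,0,0,0,0]]]' 30; python3 -m creep '[[[0.3,0,0,-3,0,0,0],[0.3,0,0,-10,0,0,0],[0.3,0,0,-25,0,0,0],[0.3,0,0,-55,0,0,0],[0.3,0,0,-90,0,0,0]]]'; python3 -m creep '[[[0.3,0,0,-30,0,0,0],[0.3,0,0,-55,0,0,0],[0.3,0,0,-60,0,0,0],[0.3,0,0,-60,0,0,0],[0.3,0,0,-60,0,0,0]]]'; python3 - <<'E'
from h import *
a=(.538,-.014,.251)
print("sq->park", d(a,(.474,.230,.251)),d(a,(.474,.315,.251)),d(a,(.474,.400,.251)))
E
```

```text
time: 5.05
position: [0.5376, -0.0131, 0.1005]
tool_rot: [-3.14, -0.111, -0.0]
ft_force: [-1.3, 0.2, -0.0]
grip_width: 0.47
time: 5.55
position: [0.5369, -0.0133, 0.1916]
tool_rot: [-3.139, -0.112, 0.002]
ft_force: [0.5, -0.8, -1.5]
grip_width: 0.476
time: 6.05
position: [0.5368, -0.0134, 0.2493]
tool_rot: [-3.14, -0.111, 0.003]
ft_force: [0.1, -0.2, -2.7]
grip_width: 0.476
sq->park [ -46.5 -247.9   -0. ] [ -40.5 -332.7   -0. ] [ -34.5 -417.5   -0. ]
```

```bash
python3 -m creep '[[[0.3,-2,-25,0,0,0,0],[0.3,-6,-70,0,0,0,0],[0.3,-10,-115,0,0,0,0],[0.3,-14,-160,0,0,0,0],[0.3,-18,-205,0,0,0,0]]]'; python3 -m creep '[[[0.3,-4,-45,0,0,0,0],[0.3,-8,-90,0,0,0,0],[0.3,-12,-135,0,0,0,0],[0.3,-15,-180,0,0,0,0],[0.3,-17,-212,0,0,0,0]]]';  python3 -m creep '[[[0.3,0,0,0,0,0,0],[0.3,0,0,30,0,0,0],[0.3,0,0,70,0,0,0],[0.3,0,0,105,0,0,0],[0.3,0,0,130,0,0,0]]]'; python3 -m creep '[[[0.3,0,0,8,0,0,0],[0.3,0,0,14,0,0,0],[0.3,0,0,17,0,0,0],[0.3,0,0,19,0,0,0],[0.3,0,0,20,0,0,0]]]'; python3 -m creep '[[[0.3,0,0,0,0,0,0],[0.3,0,0,0,0,0,0],[0.3,0,0,0,0,0,0]]]'; python3 - <<'E'
from h import *
P,T=mean(4);print(P.mean(0),ctrl.get_state()["ft_force"])
cv2.imwrite("pics/s5.png",cv2.resize(ctrl.get_image("side")[170:360,120:290,::-1],None,fx=3,fy=3))
E
```

```text
time: 6.55
position: [0.5038, 0.191, 0.2488]
tool_rot: [3.139, 0.111, -0.004]
ft_force: [0.6, 0.2, -1.8]
grip_width: 0.474
time: 7.05
position: [0.4708, 0.4029, 0.2484]
tool_rot: [3.139, 0.116, -0.006]
ft_force: [0.2, -0.3, -1.9]
grip_width: 0.475
time: 7.55
position: [0.4718, 0.3975, 0.116]
tool_rot: [3.136, 0.11, -0.007]
ft_force: [-0.2, 0.3, -2.4]
grip_width: 0.471
time: 8.05
position: [0.4737, 0.4006, 0.1015]
tool_rot: [-3.139, -0.111, -0.002]
ft_force: [0.2, -0.9, -2.4]
grip_width: 0.475
time: 8.35
position: [0.4733, 0.4003, 0.1009]
tool_rot: [-3.139, -0.111, -0.001]
ft_force: [-0.2, -0.4, -2.4]
grip_width: 0.474
[0.4733 0.4003 0.1007] [ 0.2317  0.0607 -1.7829]
```

View pics/s5.png

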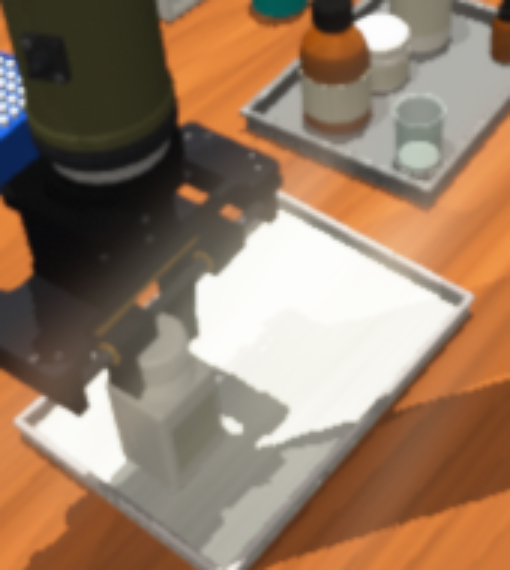

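The square bottle is held upright just above the metal tray floor, with its full weight still on the gripper. I'll ease it down until the floor takes the load.

```bash
for i in 1; do python3 -m creep '[[[0.3,0,0,0.5,0,0,0],[0.3,0,0,1,0,0,0],[0.3,0,0,1,0,0,0],[0.3,0,0,1,0,0,0]]]'; python3 -m creep '[[[0.3,0,0,0.5,0,0,0],[0.3,0,0,1,0,0,0],[0.3,0,0,1,0,0,0],[0.3,0,0,1,0,0,0]]]'; done
```

```text
time: 9.0
position: [0.4732, 0.4002, 0.0996]
tool_rot: [3.14, 0.111, 0.0]
ft_force: [-0.7, 0.1, -1.4]
grip_width: 0.473
time: 9.4
position: [0.4733, 0.4004, 0.0995]
tool_rot: [-3.14, -0.111, -0.001]
ft_force: [-1.3, -0.8, 6.7]
grip_width: 0.475
```

```bash
python3 -m creep '[[[0.55,0,0,0,0,0,0],[0.7,0,0,0,0,0,0],[0.8,0,0,0,0,0,0],[0.8,0,0,-10,0,0,0],[0.8,0,0,-40,0,0,0]]]'; python3 -m creep '[[[0.9,0,0,-45,0,0,0],[1,0,0,-85,0,0,0],[1,0,40,-110,0,0,0],[1,5,85,-110,0,0,0],[1,8,130,-110,0,0,0]]]';  python3 -m creep '[[[1,2,45,5,0,0,0],[1,4,90,10,0,0,0],[1,6,135,20,0,0,0],[1,6,180,30,0,0,0],[1,6,214,38,0,0,0]]]'; python3 -m creep '[[[1,0,0,0,0,0,0],[1,0,0,0,0,0,0],[1,0,0,0,0,0,0],[1,0,0,0,0,0,0]]]';python3 - <<'E'
from h import *
import pickle
P,T=mean(4);print(P.mean(0))
p=ctrl.camera_params("wrist");im=ctrl.get_image("wrist")[:,:,::-1];cv2.imwrite("pics/w6.png",im);pickle.dump(p,open("pics/w6.pkl","wb"))
c=proj("wrist",(.602,.0635,.13),p);print(c)
x,y=c.astype(int);y0=max(0,y-60);x0=x-70
print(x0,y0);cv2.imwrite("pics/w6c.png",cv2.resize(im[y0:y+70,x0:x+120],None,fx=4,fy=4,interpolation=2))
E
```

```text
time: 9.9
position: [0.4718, 0.3985, 0.1364]
tool_rot: [3.136, 0.111, -0.008]
ft_force: [-0.0, -0.4, 0.3]
grip_width: 0.776
time: 10.4
position: [0.4908, 0.2707, 0.2503]
tool_rot: [-3.139, -0.114, -0.005]
ft_force: [0.4, -0.4, -0.7]
grip_width: 0.994
time: 10.9
position: [0.5115, 0.0547, 0.2108]
tool_rot: [3.138, 0.107, 0.001]
ft_force: [0.2, -0.9, 0.1]
grip_width: 0.999
time: 11.3
position: [0.5116, 0.0599, 0.2111]
tool_rot: [-3.139, -0.116, -0.002]
ft_force: [0.1, -0.1, 0.9]
grip_width: 1.0
[0.5116 0.0595 0.2109]
[258.9413  92.2473]
188 32
```

View pics/w6c.png

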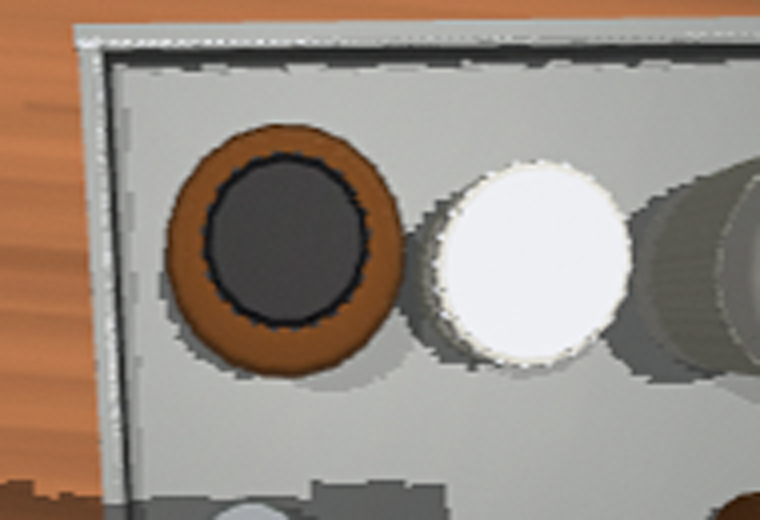

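The amber cap is at crop (285,240), full-image (258.9,91.6), within 1 px of prediction; the jar lid is at crop (535,262). Grasping the amber.

```bash
python3 -c "
from h import *;import pickle
p=pickle.load(open('pics/w6.pkl','rb'));print(cast('w',258.9,91.6,.13,p),cast('w',321.4,97.1,.056,p))"; python3 -m creep '[[[1,45,1.5,0,0,0,0],[1,85,2.5,0,0,0,0],[1,91,2.5,20,0,0,0],[1,91,2.5,55,0,0,0],[1,91,2.5,80,0,0,0]]]'; python3 -m creep '[[[1,0,0,12,0,0,0],[1,0,0,22,0,0,0],[1,0,0,22,0,0,0],[0.8,0,0,22,0,0,0],[0.65,0,0,22,0,0,0]]]' 30;  python3 -m creep '[[[0.55,0,0,0,0,0,0],[0.45,0,0,0,0,0,0],[0.35,0,0,0,0,0,0],[0.25,0,0,0,0,0,0],[0.25,0,0,0,0,0,0]]]'; python3 -m creep '[[[0.25,0,0,0,0,0,0],[0.25,0,0,0,0,0,0]]]'; python3 - <<'E'
from h import *
P,T=mean(4);print(P.mean(0),ctrl.get_state()["grip_width"])
E
```

```text
[0.6025 0.0636 0.13  ] [ 0.6061 -0.0042  0.056 ]
time: 12.05
position: [0.6021, 0.0622, 0.1283]
tool_rot: [-3.139, -0.112, 0.003]
ft_force: [0.1, 0.9, -0.3]
grip_width: 0.998
time: 12.55
position: [0.6034, 0.0621, 0.11]
tool_rot: [3.139, 0.111, 0.004]
ft_force: [0.5, 0.7, 0.3]
grip_width: 0.892
time: 13.05
position: [0.6024, 0.062, 0.1085]
tool_rot: [3.14, 0.111, -0.0]
ft_force: [0.3, 0.5, 0.7]
grip_width: 0.447
time: 13.25
position: [0.6024, 0.0623, 0.1085]
tool_rot: [-3.139, -0.112, -0.0]
ft_force: [-0.5, 1.0, -0.4]
grip_width: 0.393
[0.6024 0.0622 0.1085] 0.39192872940587326
```

```bash
python3 -m creep '[[[0.25,0,0,-3,0,0,0],[0.25,0,0,-10,0,0,0],[0.25,0,0,-25,0,0,0],[0.25,0,0,-55,0,0,0],[0.25,0,0,-90,0,0,0]]]'; python3 -m creep '[[[0.25,0,0,-30,0,0,0],[0.25,0,0,-50,0,0,0],[0.25,-10,-25,-50,0,0,0],[0.25,-26,-62,-50,0,0,0],[0.25,-42,-100,-50,0,0,0]]]'; python3 -m creep '[[[0.25,-16,-38,0,0,0,0],[0.25,-32,-76,0,0,0,0],[0.25,-48,-114,0,0,0,0],[0.25,-62,-146,0,0,0,0],[0.25,-68,-161,0,0,0,0]]]'; python3 -m creep '[[[0.25,0,0,0,0,0,0],[0.25,0,0,25,0,0,0],[0.25,0,0,65,0,0,0],[0.25,0,0,100,0,0,0],[0.25,0,0,122,0,0,0]]]'; python3 -m creep '[[[0.25,0,0,10,0,0,0],[0.25,0,0,15,0,0,0],[0.25,0,0,17.5,0,0,0],[0.25,0,0,17.5,0,0,0],[0.25,0,0,17.5,0,0,0]]]'; python3 -m creep '[[[0.25,0,0,0.5,0,0,0],[0.25,0,0,1,0,0,0],[0.25,0,0,1,0,0,0],[0.25,0,0,1,0,0,0]]]'
```

```text
time: 13.95
position: [0.6017, 0.0617, 0.1995]
tool_rot: [3.139, 0.111, -0.003]
ft_force: [0.2, 0.3, -2.1]
grip_width: 0.387
time: 14.45
position: [0.5532, 0.1592, 0.2499]
tool_rot: [3.14, 0.108, 0.002]
ft_force: [0.8, 1.1, -1.9]
grip_width: 0.39
time: 14.95
position: [0.4713, 0.3189, 0.2502]
tool_rot: [-3.137, -0.121, -0.001]
ft_force: [0.3, 1.1, -2.2]
grip_width: 0.388
time: 15.45
position: [0.4746, 0.3115, 0.1243]
tool_rot: [3.137, 0.107, -0.003]
ft_force: [0.9, -0.7, -2.2]
grip_width: 0.39
time: 15.95
position: [0.475, 0.3149, 0.1102]
tool_rot: [-3.139, -0.111, -0.003]
ft_force: [-0.0, -0.4, -1.8]
grip_width: 0.391
time: 16.35
position: [0.4743, 0.3145, 0.1081]
tool_rot: [3.14, 0.111, 0.0]
ft_force: [0.4, 0.4, -2.6]
grip_width: 0.389
```

```bash
python3 -m creep '[[[0.25,0,0,0.5,0,0,0],[0.25,0,0,0.5,0,0,0],[0.25,0,0,0.5,0,0,0]]]'; python3 -m creep '[[[0.25,0,0,0.5,0,0,0],[0.25,0,0,0.5,0,0,0],[0.25,0,0,0.5,0,0,0]]]'
```

```text
time: 16.65
position: [0.4743, 0.3146, 0.1075]
tool_rot: [3.14, 0.111, 0.0]
ft_force: [0.5, -0.2, -1.7]
grip_width: 0.386
time: 16.95
position: [0.4745, 0.3147, 0.1074]
tool_rot: [-3.139, -0.111, -0.001]
ft_force: [-0.2, 0.3, 1.3]
grip_width: 0.393
```

```bash
python3 -m creep '[[[0.45,0,0,0,0,0,0],[0.55,0,0,0,0,0,0],[0.7,0,0,0,0,0,0],[0.75,0,0,-10,0,0,0],[0.75,0,0,-40,0,0,0]]]'; python3 -m creep '[[[0.9,0,0,-45,0,0,0],[1,0,0,-85,0,0,0],[1,1,40,-95,0,0,0],[1,2,85,-95,0,0,0],[1,4,130,-95,0,0,0]]]';  python3 -m creep '[[[1,2,45,0,0,0,0],[1,4,90,0,0,0,0],[1,6,135,0,0,0,0],[1,8,180,10,0,0,0],[1,9,225,20,0,0,0]]]'; python3 -m creep '[[[1,1,30,10,0,0,0],[1,1,40,13,0,0,0],[1,1,40,13,0,0,0],[1,1,40,13,0,0,0],[1,1,40,13,0,0,0]]]';python3 - <<'E'
from h import *
import pickle
P,T=mean(4);print(P.mean(0),P.std(0))
p=ctrl.camera_params("wrist");im=ctrl.get_image("wrist")[:,:,::-1];cv2.imwrite("pics/w7.png",im);pickle.dump(p,open("pics/w7.pkl","wb"))
c=proj("wrist",(.6113,-.0752,.142),p);print(c)
m=im.min(2)>222;yy,xx=np.mgrid[:384,:512];m&=np.hypot(xx-c[0],yy-c[1])<30
l,lab,st,ce=cv2.connectedComponentsWithStats(m.astype(np.uint8));j=1+st[1:,4].argmax();print(st[j],ce[j],cast("w",*ce[j],.142,p))
x,y=c.astype(int);y0=max(0,y-60);x0=x-120
print(x0,y0);cv2.imwrite("pics/w7c.png",cv2.resize(im[y0:y+70,x0:x+70],None,fx=4,fy=4,interpolation=2))
E
```

```text
time: 17.45
position: [0.4726, 0.3131, 0.1453]
tool_rot: [3.137, 0.111, -0.008]
ft_force: [0.8, -0.2, 0.2]
grip_width: 0.706
time: 17.95
position: [0.4876, 0.1845, 0.2435]
tool_rot: [-3.14, -0.114, -0.004]
ft_force: [0.3, -0.4, -0.3]
grip_width: 0.99
time: 18.45
position: [0.5128, -0.0404, 0.2232]
tool_rot: [3.139, 0.111, 0.004]
ft_force: [0.6, 1.1, 0.5]
grip_width: 0.998
time: 18.95
position: [0.5167, -0.076, 0.2099]
tool_rot: [-3.139, -0.117, -0.002]
ft_force: [-0.4, -0.1, -0.5]
grip_width: 1.0
[ 0.5166 -0.0765  0.2097] [0.0001 0.0004 0.0001]
[262.6122  85.5147]
[ 235   60   56   56 1777] [261.5324  84.3044] [ 0.6121 -0.0743  0.142 ]
142 25
```

View pics/w7c.png

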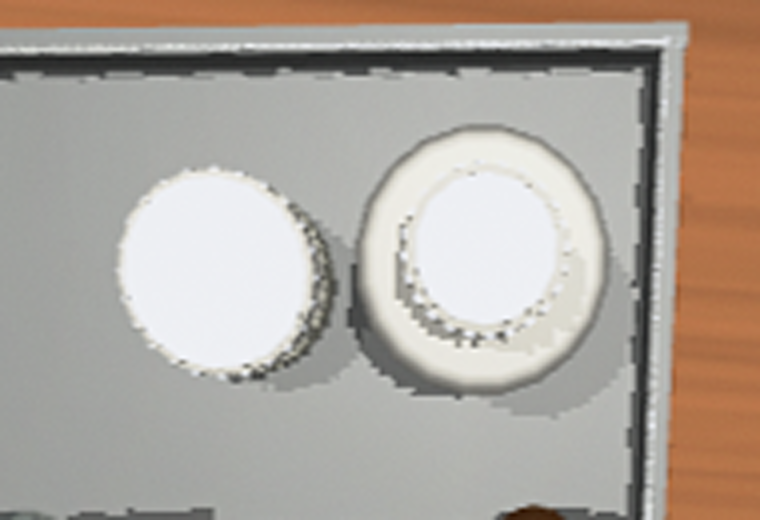

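The tall cap is at crop (487,245), in line with prediction; the jar lid is at (215,272). Grasping the tall bottle, with a position check before the close.

```bash
python3 -m creep '[[[1,45,3,0,0,0,0],[1,88,5,0,0,0,0],[1,94.5,5,20,0,0,0],[1,94.5,5,50,0,0,0],[1,94.5,5,72,0,0,0]]]'; python3 -m creep '[[[1,0,0,12,0,0,0],[1,0,0,20.5,0,0,0],[1,0,0,20.5,0,0,0],[1,0,0,20.5,0,0,0],[0.9,0,0,20.5,0,0,0]]]' 30; python3 - <<'E'
from h import *
P,T=mean(4);print(P.mean(0),ctrl.get_state()["grip_width"],ctrl.get_state()["ft_force"])
E
```

```text
time: 19.7
position: [0.6106, -0.0762, 0.1351]
tool_rot: [-3.139, -0.112, 0.002]
ft_force: [-0.2, -0.9, -0.1]
grip_width: 1.0
time: 20.2
position: [0.6117, -0.0768, 0.118]
tool_rot: [3.139, 0.111, 0.004]
ft_force: [0.6, -0.1, -0.3]
grip_width: 0.968
[ 0.6115 -0.0769  0.1177] 0.9102629551992295 [ 0.4081 -0.3102  0.2308]
```

```bash
python3 -m creep '[[[0.8,0,-1.3,0.5,0,0,0],[0.7,0,-1.3,0.5,0,0,0],[0.6,0,-1.3,0.5,0,0,0],[0.5,0,-1.3,0.5,0,0,0],[0.4,0,-1.3,0.5,0,0,0]]]' 30; python3 -m creep '[[[0.3,0,0,0,0,0,0],[0.2,0,0,0,0,0,0],[0.2,0,0,0,0,0,0],[0.2,0,0,0,0,0,0],[0.2,0,0,0,0,0,0]]]'; python3 - <<'E'
from h import *
P,T=mean(4);print(P.mean(0),ctrl.get_state()["grip_width"],ctrl.get_state()["ft_force"])
E
python3 -m creep '[[[0.2,0,0,-3,0,0,0],[0.2,0,0,-10,0,0,0],[0.2,0,0,-25,0,0,0],[0.2,0,0,-55,0,0,0],[0.2,0,0,-90,0,0,0]]]'
```

```text
time: 20.9
position: [0.6107, -0.0755, 0.116]
tool_rot: [3.14, 0.111, -0.0]
ft_force: [0.6, 0.4, 0.2]
grip_width: 0.534
time: 21.4
position: [0.6107, -0.0753, 0.116]
tool_rot: [-3.139, -0.111, 0.0]
ft_force: [0.2, 0.6, -0.1]
grip_width: 0.356
[ 0.6107 -0.0753  0.116 ] 0.3573347188020177 [-0.6648  0.8529 -0.7345]
time: 22.1
position: [0.6099, -0.0756, 0.207]
tool_rot: [-3.139, -0.111, 0.003]
ft_force: [0.7, 0.4, -2.5]
grip_width: 0.353
```

```bash
python3 -m creep '[[[0.2,0,0,-30,0,0,0],[0.2,0,0,-55,0,0,0],[0.2,-8,-22,-60,0,0,0],[0.2,-23,-64,-60,0,0,0],[0.2,-38,-106,-60,0,0,0]]]'; python3 -m creep '[[[0.2,-15,-42,0,0,0,0],[0.2,-30,-84,0,0,0,0],[0.2,-45,-126,0,0,0,0],[0.2,-60,-168,0,0,0,0],[0.2,-71,-195,0,0,0,0]]]'; python3 -m creep '[[[0.2,-5,-13,0,0,0,0],[0.2,-5,-13,5,0,0,0],[0.2,-5,-13,40,0,0,0],[0.2,-5,-13,80,0,0,0],[0.2,-5,-13,115,0,0,0]]]'; python3 -m creep '[[[0.2,0,0,18,0,0,0],[0.2,0,0,28,0,0,0],[0.2,0,0,33,0,0,0],[0.2,0,0,34,0,0,0],[0.2,0,0,34,0,0,0]]]';python3 -m creep '[[[0.2,0,0,0.5,0,0,0],[0.2,0,0,1,0,0,0],[0.2,0,0,1,0,0,0],[0.2,0,0,1,0,0,0]]]'; python3 -m creep '[[[0.2,0,0,0.5,0,0,0],[0.2,0,0,0.5,0,0,0],[0.2,0,0,0.5,0,0,0]]]'
```

```text
time: 22.6
position: [0.5644, 0.0289, 0.2667]
tool_rot: [-3.139, -0.109, -0.001]
ft_force: [-0.5, 0.3, -2.5]
grip_width: 0.362
time: 23.1
position: [0.4777, 0.2216, 0.2668]
tool_rot: [-3.139, -0.119, -0.001]
ft_force: [0.3, 0.9, -3.3]
grip_width: 0.354
time: 23.6
position: [0.4757, 0.2264, 0.1489]
tool_rot: [3.138, 0.105, -0.0]
ft_force: [-0.1, -0.6, -1.7]
grip_width: 0.358
time: 24.1
position: [0.4757, 0.2296, 0.1179]
tool_rot: [-3.139, -0.11, -0.003]
ft_force: [0.2, 1.2, -2.0]
grip_width: 0.357
time: 24.5
position: [0.4749, 0.2297, 0.1162]
tool_rot: [3.14, 0.111, 0.001]
ft_force: [-1.1, 0.3, -2.3]
grip_width: 0.358
time: 24.8
position: [0.4747, 0.2296, 0.1155]
tool_rot: [3.139, 0.111, -0.0]
ft_force: [0.2, -0.6, -2.1]
grip_width: 0.356
```

```bash
python3 -m creep '[[[0.2,0,0,0.5,0,0,0],[0.2,0,0,0.5,0,0,0],[0.2,0,0,0.5,0,0,0]]]'; python3 -m creep '[[[0.2,0,0,0.3,0,0,0],[0.2,0,0,0.3,0,0,0],[0.2,0,0,0.3,0,0,0]]]'
```

```text
time: 25.1
position: [0.4748, 0.2297, 0.115]
tool_rot: [3.14, 0.111, -0.0]
ft_force: [-0.2, -0.0, -2.2]
grip_width: 0.358
time: 25.4
position: [0.4749, 0.2298, 0.1149]
tool_rot: [-3.14, -0.111, -0.001]
ft_force: [-0.9, 0.1, -0.0]
grip_width: 0.361
```

```bash
python3 -m creep '[[[0.4,0,0,0,0,0,0],[0.55,0,0,0,0,0,0],[0.7,0,0,0,0,0,0],[0.75,0,0,-10,0,0,0],[0.75,0,0,-40,0,0,0]]]'; python3 -m creep '[[[0.9,0,0,-40,0,0,0],[1,0,0,-70,0,0,0],[1,16,40,-70,0,0,0],[1,36,80,-70,0,0,0],[1,57,121,-70,0,0,0]]]';  python3 -m creep '[[[1,20,40,0,0,0,0],[1,40,80,10,0,0,0],[1,57,120,30,0,0,0],[1,57,122,65,0,0,0],[1,57,122,100,0,0,0]]]'; python3 -m creep '[[[1,0,0,0,0,0,0],[1,0,0,0,0,0,0],[1,0,0,0,0,0,0],[1,0,0,0,0,0,0]]]';python3 - <<'E'
from h import *
P,T=mean(4);print(P.mean(0),P.std(0))
cv2.imwrite("pics/s8.png",np.hstack([cv2.resize(ctrl.get_image("side")[140:360,120:320,::-1],None,fx=2,fy=2),cv2.resize(ctrl.get_image("wrist")[100:320,160:360,::-1],None,fx=2,fy=2)]))
E
```

```text
time: 25.9
position: [0.4729, 0.2286, 0.1532]
tool_rot: [3.138, 0.111, -0.008]
ft_force: [0.9, 0.3, -0.4]
grip_width: 0.677
time: 26.4
position: [0.541, 0.1121, 0.2264]
tool_rot: [3.139, 0.113, 0.004]
ft_force: [0.4, 0.2, 0.2]
grip_width: 0.992
time: 26.9
position: [0.6069, -0.0074, 0.1246]
tool_rot: [3.14, 0.104, 0.003]
ft_force: [0.9, 0.9, -0.3]
grip_width: 1.0
time: 27.3
position: [0.6072, -0.0042, 0.1274]
tool_rot: [3.139, 0.112, 0.006]
ft_force: [-0.3, -0.4, -0.5]
grip_width: 1.001
[ 0.6068 -0.0043  0.1267] [0.0003 0.0001 0.0005]
```

View pics/s8.png

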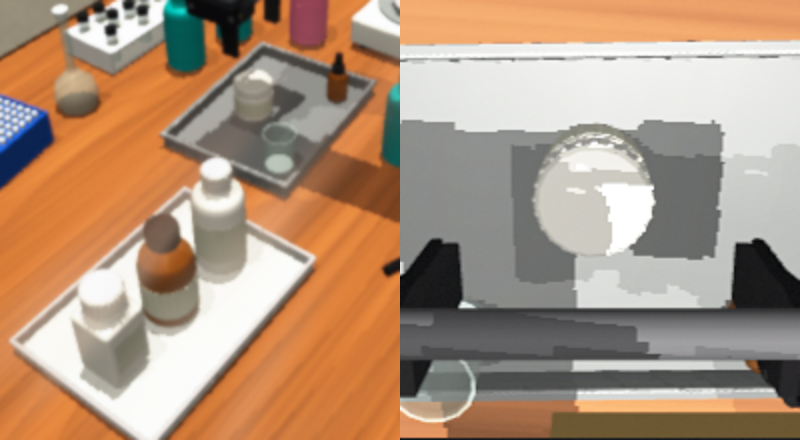

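All three bottles stand upright in the metal tray, and the jar is centred between the fingers. Descending on the jar.

```bash
python3 -m creep '[[[1,-0.7,0,25,0,0,0],[1,-0.7,0,55,0,0,0],[1,-0.7,0,80,0,0,0],[1,-0.7,0,98,0,0,0],[1,-0.7,0,106,0,0,0]]]' 18; python3 -m creep '[[[1,0,0,1.5,0,0,0],[1,0,0,1.5,0,0,0],[1,0,0,1.5,0,0,0],[0.9,0,0,1.5,0,0,0],[0.8,0,0,1.5,0,0,0]]]'; python3 -m creep '[[[0.7,0,0,0,0,0,0],[0.6,0,0,0,0,0,0],[0.5,0,0,0,0,0,0],[0.5,0,0,0,0,0,0],[0.5,0,0,0,0,0,0]]]'; python3 - <<'E'
from h import *
P,T=mean(4);print(P.mean(0),ctrl.get_state()["grip_width"],ctrl.get_state()["ft_force"])
E
```

```text
time: 28.1
position: [0.6035, -0.0048, 0.0167]
tool_rot: [-3.139, -0.111, 0.005]
ft_force: [-0.7, 0.0, 0.4]
grip_width: 0.999
time: 28.6
position: [0.6055, -0.0048, 0.018]
tool_rot: [3.139, 0.111, 0.002]
ft_force: [-0.3, 0.3, -0.3]
grip_width: 0.895
time: 29.1
position: [0.605, -0.0046, 0.0173]
tool_rot: [-3.14, -0.111, 0.0]
ft_force: [0.2, 0.1, -0.3]
grip_width: 0.61
[ 0.605  -0.0046  0.0173] 0.6157223634699517 [-0.0299  0.8515  2.6595]
```

```bash
python3 -m creep '[[[0.5,0,0,-3,0,0,0],[0.5,0,0,-12,0,0,0],[0.5,0,0,-35,0,0,0],[0.5,0,0,-70,0,0,0],[0.5,0,0,-110,0,0,0]]]'; python3 -m creep '[[[0.5,0,0,-40,0,0,0],[0.5,0,0,-70,0,0,0],[0.5,-15,20,-75,0,0,0],[0.5,-43,58,-75,0,0,0],[0.5,-71,96,-75,0,0,0]]]'; python3 -m creep '[[[0.5,-28,38,0,0,0,0],[0.5,-56,76,0,0,0,0],[0.5,-84,114,0,0,0,0],[0.5,-112,152,0,0,0,0],[0.5,-132,180,0,0,0,0]]]'; python3 -m creep '[[[0.5,-14,20,0,0,0,0],[0.5,-14,20,0,0,0,0],[0.5,-14,20,0,0,0,0],[0.5,-14,20,0,0,0,0],[0.5,-14,20,0,0,0,0]]]';python3 - <<'E'
from h import *
import pickle
P,T=mean(4);print(P.mean(0),P.std(0))
p=ctrl.camera_params("wrist");im=ctrl.get_image("wrist")[:,:,::-1];cv2.imwrite("pics/w9.png",im);pickle.dump(p,open("pics/w9.pkl","wb"))
print(proj("w",(.4925,-.3192,.072),p))
cv2.imwrite("pics/w9v.png",cv2.resize(im,None,fx=1.5,fy=1.5))
E
```

```text
time: 29.8
position: [0.604, -0.0049, 0.1278]
tool_rot: [-3.139, -0.111, 0.004]
ft_force: [0.9, -1.3, -0.4]
grip_width: 0.609
time: 30.3
position: [0.5405, -0.1058, 0.2033]
tool_rot: [3.139, 0.115, 0.002]
ft_force: [0.7, -0.7, -0.6]
grip_width: 0.612
time: 30.8
position: [0.4196, -0.2974, 0.203]
tool_rot: [3.138, 0.106, -0.0]
ft_force: [1.3, 0.3, -0.8]
grip_width: 0.615
time: 31.3
position: [0.4104, -0.314, 0.2025]
tool_rot: [3.139, 0.115, 0.001]
ft_force: [0.3, 0.1, -1.7]
grip_width: 0.61
[ 0.4102 -0.3143  0.2024] [0.0002 0.0002 0.0001]
[267.169  104.0107]
```

View pics/w9v.png

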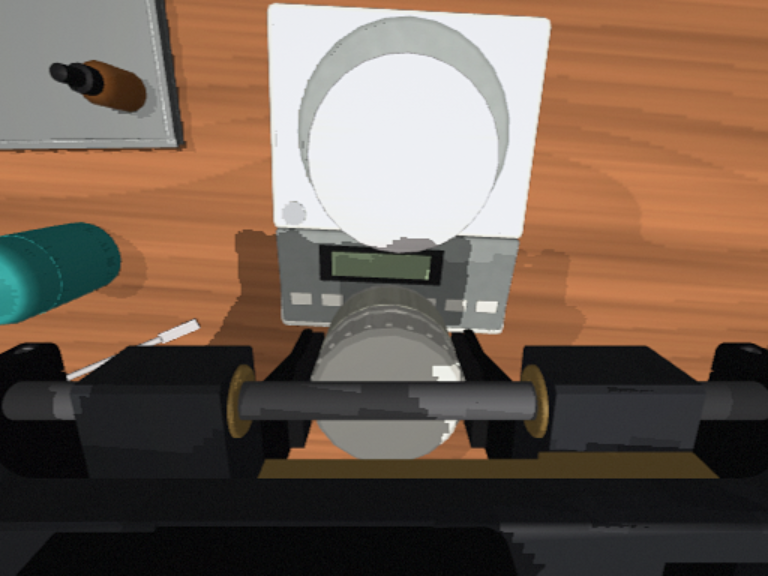

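The pan spans columns 308–499 and rows 53–251 in this picture. I'll cast its edge points onto the pan plane.

```bash
python3 - <<'E'
from h import *
import pickle
p=pickle.load(open("pics/w9.pkl","rb"))
f=lambda x,y:((x+.5)/1.5-.5,(y+.5)/1.5-.5)
L,Rr,T,B=[cast("w",*f(*q),.072,p)[:2] for q in[(308,150),(499,150),(403,53),(403,251)]]
print(L,Rr,T,B,"c",(L+Rr)/2,(T+B)/2,np.linalg.norm(L-Rr),np.linalg.norm(T-B))
f=lambda x,y:((x+.5)/4-.5+320,(y+.5)/4-.5+170)
L,Rr,T,B=[cast("top",*f(*q),.072)[:2] for q in[(103,172),(304,172),(203,73),(203,272)]]
print(L,Rr,T,B,"c",(L+Rr)/2,(T+B)/2,np.linalg.norm(L-Rr),np.linalg.norm(T-B))
E
```

```text
[ 0.4919 -0.2569] [ 0.5013 -0.3841] [ 0.5543 -0.3153] [ 0.4282 -0.326 ] c [ 0.4966 -0.3205] [ 0.4913 -0.3206] 0.12750846345040565 0.1265467033474236
[ 0.4919 -0.2543] [ 0.4929 -0.3844] [ 0.5563 -0.3211] [ 0.429  -0.3167] c [ 0.4924 -0.3193] [ 0.4926 -0.3189] 0.13003749828503502 0.12739919660441262
```

```bash
python3 -m creep '[[[0.5,20,3,0,0,0,0],[0.5,50,6,0,0,0,0],[0.5,75,9,0,0,0,0],[0.5,80.5,10,10,0,0,0],[0.5,80.5,10,40,0,0,0]]]'; python3 -m creep '[[[0.5,0,0,30,0,0,0],[0.5,0,0,52,0,0,0],[0.5,0,0,65,0,0,0],[0.5,0,0,72,0,0,0],[0.5,0,0,72,0,0,0]]]'; python3 -m creep '[[[0.5,0,0,1,0,0,0],[0.5,0,0,1,0,0,0],[0.5,0,0,1,0,0,0]]]';python3 - <<'E'
from h import *
P,T=mean(4);print(P.mean(0),P.std(0),ctrl.get_state()["ft_force"])
E
```

```text
time: 32.05
position: [0.4931, -0.3202, 0.164]
tool_rot: [3.137, 0.113, 0.007]
ft_force: [0.6, -1.5, -1.6]
grip_width: 0.612
time: 32.55
position: [0.4899, -0.3195, 0.0897]
tool_rot: [-3.139, -0.111, 0.002]
ft_force: [0.2, 0.1, -0.6]
grip_width: 0.608
time: 32.85
position: [0.491, -0.32, 0.0903]
tool_rot: [3.138, 0.111, 0.002]
ft_force: [-0.1, 0.8, -1.0]
grip_width: 0.616
[ 0.4909 -0.3199  0.09  ] [0.0001 0.0001 0.0002] [ 0.1156 -0.4182 -2.0133]
```

```bash
python3 -m creep '[[[0.5,0,0,1.5,0,0,0],[0.5,0,0,3,0,0,0],[0.5,0,0,3.5,0,0,0],[0.5,0,0,3.5,0,0,0],[0.5,0,0,3.5,0,0,0]]]'; python3 -m creep '[[[0.5,0,0,0.5,0,0,0],[0.5,0,0,0.5,0,0,0],[0.5,0,0,0.5,0,0,0]]]'; python3 -m creep '[[[0.5,0,0,0.5,0,0,0],[0.5,0,0,0.5,0,0,0],[0.5,0,0,0.5,0,0,0]]]';  python3 -m creep '[[[0.5,0,0,0,0,0,0],[0.5,0,0,0,0,0,0],[0.5,0,0,0,0,0,0]]]'
```

```text
time: 33.55
position: [0.4904, -0.3196, 0.0857]
tool_rot: [3.14, 0.111, -0.0]
ft_force: [0.0, -0.1, -0.1]
grip_width: 0.611
time: 33.85
position: [0.4905, -0.3197, 0.0853]
tool_rot: [3.139, 0.111, 0.0]
ft_force: [-0.5, 1.0, -0.4]
grip_width: 0.613
time: 34.15
position: [0.4905, -0.3196, 0.0853]
tool_rot: [3.139, 0.111, 0.0]
ft_force: [-0.8, 0.6, 4.2]
grip_width: 0.613
time: 34.45
position: [0.4905, -0.3197, 0.0853]
tool_rot: [3.139, 0.111, 0.0]
ft_force: [-2.2, 0.7, 6.3]
grip_width: 0.612
```

```bash
python3 -m creep '[[[0.5,0,0,-0.5,0,0,0],[0.65,0,0,-0.5,0,0,0],[0.75,0,0,-0.5,0,0,0],[0.9,0,0,-0.5,0,0,0],[1,0,0,-0.5,0,0,0]]]'; python3 -m creep '[[[1,0,0,-5,0,0,0],[1,0,0,-20,0,0,0],[1,0,0,-55,0,0,0],[1,0,0,-100,0,0,0],[1,0,0,-145,0,0,0]]]'; python3 -m creep '[[[1,2,-45,0,0,0,0],[1,4,-90,0,0,0,0],[1,6,-140,0,0,0,0],[1,8,-190,0,0,0,0],[1,10,-240,0,0,0,0]]]'; python3 -m creep '[[[1,2,-50,0,0,0,0],[1,4,-100,0,0,0,0],[1,6,-150,0,0,0,0],[1,9,-200,0,0,0,0],[1,11,-245,0,0,0,0]]]'; python3 -m creep '[[[1,2,-40,0,0,0,0],[1,2,-64,0,0,0,0],[1,2,-64,30,0,0,0],[1,2,-64,60,0,0,0],[1,2,-64,65,0,0,0]]]'; python3 -m creep '[[[1,0,0,0,0,0,0],[1,0,0,0,0,0,0],[1,0,0,0,0,0,0]]]';python3 - <<'E'
from h import *
P,T=mean(4);print(P.mean(0),P.std(0)); print("to tall",goto((.4748,.2297,.116),.071,3))
im=ctrl.get_image("top")[:,:,::-1];cv2.imwrite("pics/top10.png",im)
s=ctrl.get_image("side")[:,:,::-1]
cv2.imwrite("pics/v10.png",np.hstack([cv2.resize(im[170:275,320:412],(368,420),interpolation=2),cv2.resize(s[120:190,290:395],(420,420),interpolation=2)]))
for q in [(.4913,-.3197,.124),(.492,-.3198,.072)]: print(proj("top",q))
E
```

```text
time: 34.95
position: [0.4904, -0.3196, 0.085]
tool_rot: [-3.14, -0.111, 0.0]
ft_force: [-0.2, 0.3, 0.0]
grip_width: 0.837
time: 35.45
position: [0.4904, -0.3193, 0.233]
tool_rot: [3.139, 0.112, 0.001]
ft_force: [1.5, -0.5, -0.7]
grip_width: 0.998
time: 35.95
position: [0.4835, -0.0776, 0.2318]
tool_rot: [3.138, 0.111, 0.003]
ft_force: [1.9, -0.1, 0.4]
grip_width: 1.002
time: 36.45
position: [0.4769, 0.1683, 0.232]
tool_rot: [3.139, 0.113, 0.005]
ft_force: [0.6, 0.0, -0.6]
grip_width: 1.001
time: 36.95
position: [0.4728, 0.2287, 0.1633]
tool_rot: [3.138, 0.112, -0.007]
ft_force: [-0.4, 0.7, -0.4]
grip_width: 0.998
time: 37.25
position: [0.4756, 0.2298, 0.167]
tool_rot: [-3.139, -0.11, -0.004]
ft_force: [0.5, -0.3, -0.5]
grip_width: 1.005
[0.4754 0.2297 0.1666] [0.0002 0.0001 0.0003]
at [0.4749 0.2295 0.1657] sd [0.0001 0.     0.0002] yaw 0.0706 tilt [ 0.0009 -0.    ]
to tall (array([-0.1, -0.2, 49.7]), array([ 0.0001, -0.0009, -0.0004]))
[377.9285 211.8944]
[370.7326 212.7928]
```

View pics/v10.png

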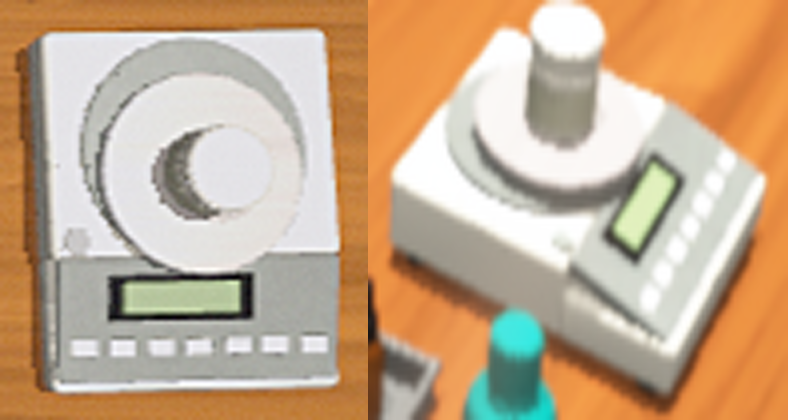

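The jar stands upright in the middle of the pan: its lid is at crop (231,168), which is within 0.3 px of the prediction. Now I return the tall bottle.

```bash
python3 -m creep '[[[0.75,0,0,15,0,0,0],[0.75,0,0,33,0,0,0],[0.75,0,0,44,0,0,0],[0.75,0,0,49.5,0,0,0],[0.75,0,0,50,0,0,0]]]' 30; python3 -m creep '[[[0.6,0,0,0,0,0,0],[0.5,0,0,0,0,0,0],[0.4,0,0,0,0,0,0],[0.3,0,0,0,0,0,0],[0.2,0,0,0,0,0,0]]]'; python3 -m creep '[[[0.2,0,0,0,0,0,0],[0.2,0,0,0,0,0,0],[0.2,0,0,0,0,0,0]]]'; python3 - <<'E'
from h import *
P,T=mean(3);p=P.mean(0);print(p,ctrl.get_state()["grip_width"],d(p,(.6107,-.0753,.116)))
E
python3 -m creep '[[[0.2,0,0,-3,0,0,0],[0.2,0,0,-10,0,0,0],[0.2,0,0,-25,0,0,0],[0.2,0,0,-55,0,0,0],[0.2,0,0,-90,0,0,0]]]'
```

```text
time: 38.2
position: [0.4739, 0.2294, 0.1142]
tool_rot: [3.139, 0.112, -0.003]
ft_force: [-0.1, 0.3, -0.5]
grip_width: 0.757
time: 38.7
position: [0.4747, 0.2296, 0.1155]
tool_rot: [3.14, 0.111, 0.001]
ft_force: [-0.7, 0.5, 0.7]
grip_width: 0.382
time: 39.0
position: [0.4747, 0.2298, 0.1155]
tool_rot: [-3.139, -0.111, -0.001]
ft_force: [0.1, 0.9, 1.9]
grip_width: 0.358
[0.4747 0.2298 0.1154] 0.35717398717111115 [114.  313.9  -0.6]
time: 39.65
position: [0.4737, 0.2291, 0.2062]
tool_rot: [3.139, 0.112, -0.003]
ft_force: [1.5, 0.6, -1.7]
grip_width: 0.357
```

```bash
python3 -m creep '[[[0.2,0,0,-30,0,0,0],[0.2,0,0,-55,0,0,0],[0.2,8,22,-60,0,0,0],[0.2,23,64,-60,0,0,0],[0.2,38,106,-60,0,0,0]]]'; python3 -m creep '[[[0.2,15,42,0,0,0,0],[0.2,30,84,0,0,0,0],[0.2,45,126,0,0,0,0],[0.2,60,168,0,0,0,0],[0.2,71,195,0,0,0,0]]]'; python3 -m creep '[[[0.2,5,13,0,0,0,0],[0.2,5,13,5,0,0,0],[0.2,5,13,40,0,0,0],[0.2,5,13,80,0,0,0],[0.2,5,13,110,0,0,0]]]'; python3 -m creep '[[[0.2,0,0,18,0,0,0],[0.2,0,0,28,0,0,0],[0.2,0,0,32,0,0,0],[0.2,0,0,32,0,0,0],[0.2,0,0,32,0,0,0]]]';python3 - <<'E'
from h import *
P,T=mean(4);p=P.mean(0);print(p,P.std(0),d(p,(.6107,-.0753,.1165)))
E
```

```text
time: 40.15
position: [0.5203, 0.1262, 0.2671]
tool_rot: [3.139, 0.116, 0.004]
ft_force: [1.7, 0.2, -2.6]
grip_width: 0.359
time: 40.65
position: [0.6052, -0.0679, 0.266]
tool_rot: [3.138, 0.104, 0.001]
ft_force: [0.7, -0.1, -2.3]
grip_width: 0.356
time: 41.15
position: [0.6089, -0.0722, 0.1536]
tool_rot: [-3.138, -0.117, 0.003]
ft_force: [-0.7, -0.7, -2.1]
grip_width: 0.361
time: 41.65
position: [0.6113, -0.0751, 0.1247]
tool_rot: [3.139, 0.112, 0.003]
ft_force: [0.2, 0.3, -1.7]
grip_width: 0.355
[ 0.6113 -0.0754  0.1246] [0.0001 0.0002 0.0001] [-0.6 -0.2  8.1]
```

```bash
python3 -m creep '[[[0.2,-0.3,0,3,0,0,0],[0.2,-0.3,0,6,0,0,0],[0.2,-0.3,0,7,0,0,0],[0.2,-0.3,0,7,0,0,0],[0.2,-0.3,0,7,0,0,0]]]'; python3 -m creep '[[[0.2,0,0,0.5,0,0,0],[0.2,0,0,0.5,0,0,0],[0.2,0,0,0.5,0,0,0]]]';python3 -m creep '[[[0.2,0,0,0.5,0,0,0],[0.2,0,0,0.5,0,0,0],[0.2,0,0,0.5,0,0,0]]]'; python3 -m creep '[[[0.2,0,0,0.3,0,0,0],[0.2,0,0,0.3,0,0,0],[0.2,0,0,0.3,0,0,0]]]'
```

```text
time: 42.35
position: [0.6104, -0.0756, 0.1165]
tool_rot: [3.139, 0.111, 0.001]
ft_force: [-0.3, -0.4, -0.0]
grip_width: 0.358
time: 42.65
position: [0.6106, -0.0756, 0.1164]
tool_rot: [3.139, 0.111, 0.001]
ft_force: [-1.4, 1.0, 5.2]
grip_width: 0.354
time: 42.95
position: [0.6108, -0.0755, 0.1164]
tool_rot: [3.139, 0.111, 0.002]
ft_force: [-1.7, 0.2, 8.2]
grip_width: 0.355
time: 43.25
position: [0.6109, -0.0755, 0.1164]
tool_rot: [3.139, 0.111, 0.003]
ft_force: [-2.4, 0.6, 9.3]
grip_width: 0.355
```

```bash
python3 -m creep '[[[0.2,0,0,-1.2,0,0,0],[0.4,0,0,-1.2,0,0,0],[0.55,0,0,-1.2,0,0,0],[0.7,0,0,-1.2,0,0,0],[0.75,0,0,-8,0,0,0]]]'; python3 -m creep '[[[0.8,0,0,-25,0,0,0],[0.9,0,0,-65,0,0,0],[1,0,-5,-110,0,0,0],[1,-10,-45,-112,0,0,0],[1,-22,-92,-112,0,0,0]]]'; python3 -m creep '[[[1,-12,-46,0,0,0,0],[1,-24,-92,0,0,0,0],[1,-37,-138,0,0,0,0],[1,-50,-184,0,0,0,0],[1,-63,-230,0,0,0,0]]]'; python3 -m creep '[[[0.75,-12,-40,0,0,0,0],[0.75,-23,-77,0,0,0,0],[0.75,-23,-77,35,0,0,0],[0.75,-23,-77,70,0,0,0],[0.75,-23,-77,70,0,0,0]]]'; python3 -m creep '[[[0.75,0,0,0,0,0,0],[0.75,0,0,0,0,0,0],[0.75,0,0,0,0,0,0]]]';python3 - <<'E'
from h import *
P,T=mean(4);p=P.mean(0);print(p,P.std(0),d(p,(.4744,.3146,.108)))
E
```

```text
time: 43.75
position: [0.6092, -0.0758, 0.1218]
tool_rot: [-3.139, -0.111, 0.004]
ft_force: [-0.4, -0.4, 0.3]
grip_width: 0.586
time: 44.25
position: [0.5831, 0.0134, 0.2372]
tool_rot: [3.139, 0.103, 0.007]
ft_force: [1.5, 0.4, -0.2]
grip_width: 0.974
time: 44.75
position: [0.5018, 0.2411, 0.2356]
tool_rot: [3.139, 0.111, 0.002]
ft_force: [0.4, 1.1, 0.6]
grip_width: 1.0
time: 45.25
position: [0.4716, 0.3128, 0.1609]
tool_rot: [3.136, 0.112, -0.011]
ft_force: [-0.2, -0.4, -0.9]
grip_width: 0.759
time: 45.55
position: [0.4754, 0.3153, 0.1669]
tool_rot: [-3.138, -0.11, -0.005]
ft_force: [-0.0, -0.1, -0.2]
grip_width: 0.748
[0.4751 0.3151 0.1665] [0.0002 0.0001 0.0004] [-0.8  0.4 58.5]
```

```bash
python3 -m creep '[[[0.75,-0.4,0.4,18,0,0,0],[0.75,-0.4,0.4,38,0,0,0],[0.75,-0.4,0.4,51,0,0,0],[0.75,-0.4,0.4,57,0,0,0],[0.75,-0.4,0.4,57.5,0,0,0]]]' 30; python3 -m creep '[[[0.65,0,0,0,0,0,0],[0.55,0,0,0,0,0,0],[0.45,0,0,0,0,0,0],[0.35,0,0,0,0,0,0],[0.25,0,0,0,0,0,0]]]'; python3 -m creep '[[[0.25,0,0,0,0,0,0],[0.25,0,0,0,0,0,0],[0.25,0,0,0,0,0,0]]]'; python3 - <<'E'
from h import *
P,T=mean(3);p=P.mean(0);print(p,ctrl.get_state()["grip_width"],d(p,(.6024,.0630,.1085)))
E
python3 -m creep '[[[0.25,0,0,-3,0,0,0],[0.25,0,0,-10,0,0,0],[0.25,0,0,-25,0,0,0],[0.25,0,0,-55,0,0,0],[0.25,0,0,-90,0,0,0]]]'
```

```text
time: 46.25
position: [0.4735, 0.3141, 0.1069]
tool_rot: [3.139, 0.111, -0.002]
ft_force: [-0.3, 0.5, 0.2]
grip_width: 0.75
time: 46.75
position: [0.474, 0.3147, 0.1078]
tool_rot: [-3.139, -0.111, -0.001]
ft_force: [-1.1, 0.3, -0.7]
grip_width: 0.388
time: 47.05
position: [0.474, 0.3148, 0.1077]
tool_rot: [-3.139, -0.112, -0.001]
ft_force: [0.8, 1.2, 1.4]
grip_width: 0.394
[0.474  0.3147 0.1077] 0.3931137939994344 [110.2 260.2  -0.8]
time: 47.7
position: [0.4732, 0.3136, 0.1982]
tool_rot: [3.138, 0.111, -0.003]
ft_force: [1.2, 0.1, -2.4]
grip_width: 0.388
```

```bash
python3 -m creep '[[[0.25,0,0,-30,0,0,0],[0.25,0,0,-50,0,0,0],[0.25,10,25,-50,0,0,0],[0.25,26,62,-50,0,0,0],[0.25,42,100,-50,0,0,0]]]'; python3 -m creep '[[[0.25,16,38,0,0,0,0],[0.25,32,76,0,0,0,0],[0.25,48,114,0,0,0,0],[0.25,62,146,0,0,0,0],[0.25,68,160,0,0,0,0]]]'; python3 -m creep '[[[0.25,0,0,0,0,0,0],[0.25,0,0,25,0,0,0],[0.25,0,0,65,0,0,0],[0.25,0,0,100,0,0,0],[0.25,0,0,118,0,0,0]]]'; python3 -m creep '[[[0.25,0,0,10,0,0,0],[0.25,0,0,14,0,0,0],[0.25,0,0,14,0,0,0],[0.25,0,0,14,0,0,0],[0.25,0,0,14,0,0,0]]]'; python3 - <<'E'
from h import *
P,T=mean(4);p=P.mean(0);print(p,P.std(0),d(p,(.6024,.0630,.1088)))
E
```

```text
time: 48.2
position: [0.523, 0.2171, 0.2489]
tool_rot: [3.139, 0.115, 0.003]
ft_force: [0.5, -1.0, -2.9]
grip_width: 0.395
time: 48.7
position: [0.6034, 0.0573, 0.2478]
tool_rot: [3.138, 0.101, 0.001]
ft_force: [0.5, -0.0, -1.6]
grip_width: 0.391
time: 49.2
position: [0.5989, 0.0654, 0.1268]
tool_rot: [-3.138, -0.117, 0.008]
ft_force: [-0.4, -0.7, -2.6]
grip_width: 0.392
time: 49.7
position: [0.6028, 0.063, 0.1168]
tool_rot: [3.14, 0.111, 0.003]
ft_force: [0.2, -0.3, -1.4]
grip_width: 0.39
[0.6026 0.0628 0.1164] [0.0002 0.0001 0.0003] [-0.2 -0.2  7.6]
```

```bash
python3 -m creep '[[[0.25,0,-0.2,3,0,0,0],[0.25,0,-0.2,6,0,0,0],[0.25,0,-0.2,6.5,0,0,0],[0.25,0,-0.2,6.5,0,0,0],[0.25,0,-0.2,6.5,0,0,0]]]'; python3 -m creep '[[[0.25,0,0,0.5,0,0,0],[0.25,0,0,0.5,0,0,0],[0.25,0,0,0.5,0,0,0]]]';python3 -m creep '[[[0.25,0,0,0.3,0,0,0],[0.25,0,0,0.3,0,0,0],[0.25,0,0,0.3,0,0,0]]]'
```

```text
time: 50.4
position: [0.6019, 0.0629, 0.1088]
tool_rot: [3.14, 0.111, -0.0]
ft_force: [1.4, -0.2, -2.8]
grip_width: 0.391
time: 50.7
position: [0.6021, 0.063, 0.1087]
tool_rot: [3.14, 0.111, 0.001]
ft_force: [-0.5, 1.0, 0.4]
grip_width: 0.389
time: 51.0
position: [0.6023, 0.0631, 0.1087]
tool_rot: [3.14, 0.111, 0.001]
ft_force: [-1.2, 0.9, 3.7]
grip_width: 0.392
```

```bash
python3 -m creep '[[[0.25,0,0,-0.4,0,0,0],[0.45,0,0,-0.4,0,0,0],[0.6,0,0,-0.4,0,0,0],[0.75,0,0,-0.4,0,0,0],[0.75,0,0,-8,0,0,0]]]'; python3 -m creep '[[[0.8,0,0,-25,0,0,0],[0.9,0,0,-65,0,0,0],[1,0,-5,-110,0,0,0],[1,-10,-45,-112,0,0,0],[1,-22,-92,-112,0,0,0]]]'; python3 -m creep '[[[1,-13,-46,0,0,0,0],[1,-27,-92,0,0,0,0],[1,-41,-138,0,0,0,0],[1,-55,-184,0,0,0,0],[1,-69,-220,0,0,0,0]]]'; python3 -m creep '[[[0.9,-13,-33,0,0,0,0],[0.8,-13,-33,20,0,0,0],[0.75,-13,-33,45,0,0,0],[0.75,-13,-33,70,0,0,0],[0.75,-13,-33,70,0,0,0]]]'; python3 -m creep '[[[0.75,0,0,0,0,0,0],[0.75,0,0,0,0,0,0],[0.75,0,0,0,0,0,0]]]';python3 - <<'E'
from h import *
P,T=mean(4);p=P.mean(0);print(p,P.std(0),d(p,(.4733,.4003,.1005)))
E
```

```text
time: 51.5
position: [0.601, 0.0625, 0.1151]
tool_rot: [3.139, 0.111, -0.004]
ft_force: [0.6, 0.9, -0.2]
grip_width: 0.637
time: 52.0
position: [0.5753, 0.152, 0.2306]
tool_rot: [3.14, 0.102, 0.007]
ft_force: [0.3, 1.2, -1.1]
grip_width: 0.986
time: 52.5
position: [0.4875, 0.3706, 0.2289]
tool_rot: [-3.138, -0.114, -0.001]
ft_force: [-0.5, 0.0, -0.2]
grip_width: 1.0
time: 53.0
position: [0.4724, 0.3978, 0.155]
tool_rot: [3.136, 0.111, -0.008]
ft_force: [0.3, -1.4, 0.1]
grip_width: 0.759
time: 53.3
position: [0.4745, 0.4004, 0.1598]
tool_rot: [-3.138, -0.111, -0.003]
ft_force: [-0.1, -0.3, 0.7]
grip_width: 0.756
[0.4743 0.4002 0.1594] [0.0001 0.0001 0.0003] [-1.  -0.2 58.9]
```

```bash
python3 -m creep '[[[0.75,-0.6,0,18,0,0,0],[0.75,-0.6,0,38,0,0,0],[0.75,-0.6,0,51,0,0,0],[0.75,-0.6,0,57,0,0,0],[0.75,-0.6,0,58,0,0,0]]]' 30; python3 -m creep '[[[0.65,0,0,0,0,0,0],[0.55,0,0,0,0,0,0],[0.45,0,0,0,0,0,0],[0.35,0,0,0,0,0,0],[0.3,0,0,0,0,0,0]]]'; python3 -m creep '[[[0.3,0,0,0,0,0,0],[0.3,0,0,0,0,0,0],[0.3,0,0,0,0,0,0]]]'; python3 - <<'E'
from h import *
P,T=mean(3);p=P.mean(0);print(p,ctrl.get_state()["grip_width"],d(p,(.5376,-.0135,.1005)))
E
python3 -m creep '[[[0.3,0,0,-3,0,0,0],[0.3,0,0,-10,0,0,0],[0.3,0,0,-25,0,0,0],[0.3,0,0,-55,0,0,0],[0.3,0,0,-90,0,0,0]]]'
```

```text
time: 54.0
position: [0.473, 0.3994, 0.0995]
tool_rot: [3.139, 0.111, -0.002]
ft_force: [-0.2, 0.4, 0.5]
grip_width: 0.748
time: 54.5
position: [0.4734, 0.4001, 0.1006]
tool_rot: [-3.139, -0.111, -0.001]
ft_force: [0.4, 1.3, 2.0]
grip_width: 0.476
time: 54.8
position: [0.4735, 0.4001, 0.1006]
tool_rot: [-3.139, -0.111, -0.001]
ft_force: [0.7, 0.3, 4.2]
grip_width: 0.475
[0.4734 0.4001 0.1006] 0.47297055563451856 [ 34.7 417.1   0.1]
time: 55.45
position: [0.4725, 0.3988, 0.1906]
tool_rot: [3.138, 0.111, -0.004]
ft_force: [0.6, 0.4, -1.0]
grip_width: 0.474
```

```bash
python3 -m creep '[[[0.3,0,0,-35,0,0,0],[0.3,0,0,-70,0,0,0],[0.3,2,20,-75,0,0,0],[0.3,5,60,-75,0,0,0],[0.3,9,105,-75,0,0,0]]]'; python3 -m creep '[[[0.3,4,45,0,0,0,0],[0.3,8,90,0,0,0,0],[0.3,12,135,0,0,0,0],[0.3,16,180,0,0,0,0],[0.3,19,225,0,0,0,0]]]'; python3 -m creep '[[[0.3,4,45,0,0,0,0],[0.3,6,75,0,0,0,0],[0.3,7,87,0,0,0,0],[0.3,7,87,0,0,0,0],[0.3,7,87,10,0,0,0]]]'; python3 -m creep '[[[0.3,0,0,35,0,0,0],[0.3,0,0,75,0,0,0],[0.3,0,0,115,0,0,0],[0.3,0,0,135,0,0,0],[0.3,0,0,145,0,0,0]]]'; python3 -m creep '[[[0.3,0,0,0,0,0,0],[0.3,0,0,0,0,0,0],[0.3,0,0,0,0,0,0]]]';python3 - <<'E'
from h import *
P,T=mean(4);p=P.mean(0);print(p,P.std(0),d(p,(.5376,-.0135,.1016)))
E
```

```text
time: 55.95
position: [0.4887, 0.2962, 0.2663]
tool_rot: [-3.138, -0.118, -0.001]
ft_force: [0.9, -0.2, -1.3]
grip_width: 0.47
time: 56.45
position: [0.5243, 0.0709, 0.2662]
tool_rot: [3.139, 0.112, 0.002]
ft_force: [0.9, 0.4, -3.1]
grip_width: 0.478
time: 56.95
position: [0.5384, -0.0114, 0.2565]
tool_rot: [-3.139, -0.115, -0.005]
ft_force: [0.4, 1.1, -1.3]
grip_width: 0.475
time: 57.45
position: [0.5354, -0.0108, 0.1075]
tool_rot: [-3.138, -0.118, 0.007]
ft_force: [0.3, 0.5, -2.0]
grip_width: 0.474
time: 57.75
position: [0.5389, -0.0133, 0.1118]
tool_rot: [3.139, 0.112, 0.005]
ft_force: [0.1, 0.2, -2.3]
grip_width: 0.472
[ 0.5387 -0.0136  0.1116] [0.0002 0.0002 0.0002] [-1.1 -0.2 10. ]
```

```bash
python3 -m creep '[[[0.3,-0.4,0,3,0,0,0],[0.3,-0.4,0,6,0,0,0],[0.3,-0.4,0,8.5,0,0,0],[0.3,-0.4,0,8.5,0,0,0],[0.3,-0.4,0,8.5,0,0,0]]]'; python3 -m creep '[[[0.3,0,0,0.5,0,0,0],[0.3,0,0,0.5,0,0,0],[0.3,0,0,0.5,0,0,0]]]';python3 -m creep '[[[0.3,0,0,0.4,0,0,0],[0.3,0,0,0.4,0,0,0],[0.3,0,0,0.4,0,0,0]]]'
```

```text
time: 58.45
position: [0.5374, -0.0138, 0.1017]
tool_rot: [-3.14, -0.111, -0.001]
ft_force: [0.8, 1.0, -0.6]
grip_width: 0.473
time: 58.75
position: [0.5375, -0.0137, 0.1016]
tool_rot: [3.139, 0.111, 0.001]
ft_force: [-0.9, 0.6, 3.3]
grip_width: 0.474
time: 59.05
position: [0.5377, -0.0136, 0.1016]
tool_rot: [3.139, 0.111, 0.001]
ft_force: [-1.2, 0.6, 5.7]
grip_width: 0.474
```

```bash
python3 -m creep '[[[0.3,0,0,-0.6,0,0,0],[0.5,0,0,-0.6,0,0,0],[0.65,0,0,-0.6,0,0,0],[0.75,0,0,-0.6,0,0,0],[0.8,0,0,-6,0,0,0]]]'; python3 -m creep '[[[0.9,0,0,-20,0,0,0],[1,0,0,-60,0,0,0],[1,0,0,-104,0,0,0],[1,-30,1,-104,0,0,0],[1,-47,2,-104,0,0,0]]]'; python3 -m creep '[[[1,0,0,0,0,0,0],[1,0,0,0,0,0,0],[1,0,0,0,0,0,0],[1,0,0,0,0,0,0],[1,0,0,0,0,0,0]]]'; python3 - <<'E'
from h import *
import pickle
p=ctrl.camera_params("wrist");im=ctrl.get_image("wrist")[:,:,::-1].copy()
q=pickle.load(open("pics/w3.pkl","rb"));b=cv2.imread("pics/w3.png")
print(p["pose"][:3,3],q["pose"][:3,3])
f=lambda a:cv2.resize(a[10:180,120:380],None,fx=1.5,fy=1.5,interpolation=2)
s=ctrl.get_image("side")[:,:,::-1];t=ctrl.get_image("top")[:,:,::-1]
s0=cv2.imread("pics/side0.png")
g=lambda a:cv2.resize(a[130:240,195:315],(390,300),interpolation=2)
cv2.imwrite("pics/fin.png",np.vstack([np.hstack([f(b),f(im)]),np.hstack([g(s0),g(s)])]))
for name,a,pp in [("before",b.astype(int),q),("after",im.astype(int),p)]:
  for k,X,z,rad in [("sq",(.538,-.014),.122,21),("tall",(.6113,-.0755),.142,16),("amber",(.6025,.0636),.13,17.5)]:
    c=proj("w",(*X,z),pp);r=np.linalg.norm(proj("w",(X[0],X[1]+rad/1000,z),pp)-c)
    m=a.max(2)<75 if k=="amber" else a.min(2)>222
    yy,xx=np.mgrid[:384,:512];m&=np.hypot(xx-c[0],yy-c[1])<1.3*r
    l,lab,st,ce=cv2.connectedComponentsWithStats(m.astype(np.uint8));j=1+st[1:,4].argmax()
    print(name,k,ce[j].round(1),st[j][4],cast("w",*ce[j],z,pp)[:2])
E
```

```text
time: 59.55
position: [0.5364, -0.0141, 0.1059]
tool_rot: [-3.14, -0.111, 0.003]
ft_force: [0.4, 0.2, 0.6]
grip_width: 0.69
time: 60.05
position: [0.4903, -0.019, 0.2125]
tool_rot: [3.139, 0.112, 0.004]
ft_force: [0.2, 0.1, -0.3]
grip_width: 0.988
time: 60.55
position: [0.4908, -0.0189, 0.2105]
tool_rot: [-3.139, -0.112, 0.001]
ft_force: [0.3, 0.3, -0.1]
grip_width: 0.999
[ 0.5682 -0.0148  0.3719] [ 0.5687 -0.0142  0.3727]
before sq [255.3 144.7] 1555 [ 0.5379 -0.0139]
before tall [342.3  57.9] 1172 [ 0.6107 -0.0754]
before amber [167.3  59.7] 1846 [0.6014 0.0612]
after sq [255.2 144.1] 1496 [ 0.5377 -0.0142]
after tall [343.2  57.2] 1173 [ 0.6103 -0.0762]
after amber [166.6  58.4] 1850 [0.6014 0.0611]
```

View pics/fin.png

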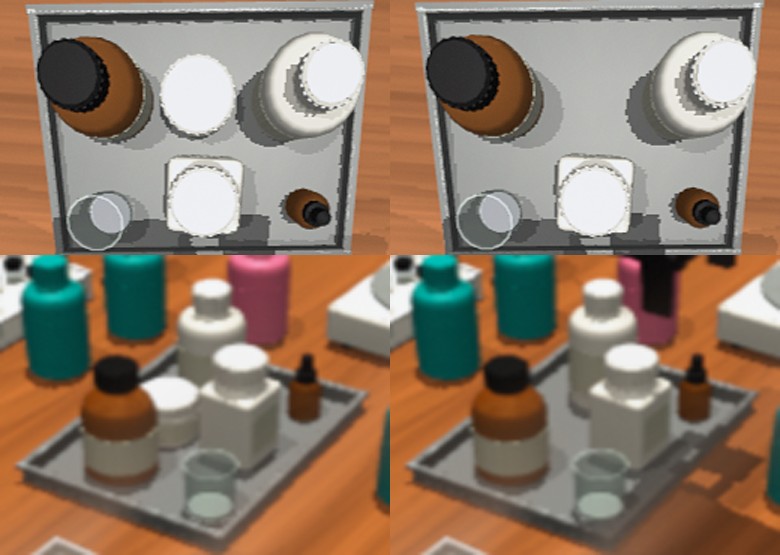

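After and before match: the caps are within 1 mm of where they were, all three bottles are upright, and the beaker and dropper haven't moved. Handing in.

```bash
python3 -c "
from bench import ctrl
print(ctrl.close_job())"
```

```text
the job is handed in; nothing more can be done
None
```

The job is done and handed in at about 61 s of robot time. I stood the square, amber and tall bottles in the metal tray, set the jar on the balance pan, then put each bottle back where it had stood.

**Bottles:** in the last wrist view all three caps were within about 1 mm of where they were before, and the bottles were upright.

**Jar:** it stood upright on the pan. In the top view, taken right after I set it down, its lid was within 0.3 px of the pan-centre prediction. I did not check it again at the end.

**Beaker and dropper:** they look unmoved in the before-and-after pictures.

**Forces:** the highest I read was about 10 N, when the tall bottle touched down in the storage tray.

**Disagreements:** the wrist and top cameras differed by up to 2–3 mm in places. The grasp on the amber bottle may have shifted it by about 1 mm, so I aimed between its estimated original spot and the grasp position when putting it back. No check failed.

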